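# Pack two sets of hall ornaments, heavy tile below, light figure on top

## Task

The hall is about to be painted, so pack two sets of ornaments from the hall table: the terracotta tile and pig into the cardboard box, the blue-glazed tile and bird into the grey plastic box. In each box first lay the heavy tile flat in the middle of the floor, then stand the light figure upright on the middle of its tile. Set the pieces down gently without dropping them or tipping a figure over, and leave the white bird, the wooden slab, the bell and the wooden box where they are.

Things in the scene. Friction and masses are not known exactly. Their poses are not given: they have to be found in the camera images.
- clay_tile: Terracotta (orange-red clay) wall tile with a dark inlaid border and centre spot, heavy (about 250 g): slab 100 mm long (its x), 56 mm wide (its y), 20 mm thick, flat underside and top; lies flat on the table. Origin: centre of the underside, z up.
- blue_tile: Blue-glazed ceramic wall tile with a white inlaid border and centre spot, heavy (about 250 g): slab 100 mm long (its x), 56 mm wide (its y), 20 mm thick, flat underside and top; lies flat on the table. Origin: centre of the underside, z up.
- clay_pig: Small terracotta pig figure, hollow and light (about 90 g): body 58 mm long (its x), 40 mm wide (its y) with flat sides from 12 to 44 mm up, snout towards +x reaching 48 mm from the origin, curly tail at -x, four legs, 53 mm high in all. Grip it across the body, closing along its y, about 28 mm above its feet. Origin: on the ground under the middle of the body, z up.
- blue_bird: Small blue-glazed ceramic bird figure: hollow and light (about 90 g); round upright body 46 mm across, on a flat foot 36 mm across, grip it on the body 10 to 30 mm above the foot, closing along its y; head towards its +x, stub tail 48 mm out towards -x, 56 mm high in all. Origin: centre of the underside, z up.
- card_box: Brown cardboard box for the terracotta set: open on top, fixed in its place, 160 mm square outside and 40 mm high, walls and floor 5 mm thick, so 150 mm square inside; the inner floor is 5 mm above the table. Origin: centre of the underside, x and y along the sides, z up.
- grey_box: Grey plastic box for the blue-glazed set: open on top, fixed in its place, 160 mm square outside and 40 mm high, walls and floor 5 mm thick, so 150 mm square inside; the inner floor is 5 mm above the table. Origin: centre of the underside, x and y along the sides, z up.
- white_bird: White ceramic bird, same shape as the blue one but no part of either set; to be left alone. Loose, 56 mm high, body 46 mm across. Origin: centre of the underside.
- wood_coaster: Plain pale wooden slab of the tiles' size (100 x 56 x 20 mm), no part of either set; to be left alone. Loose. Origin: centre of the underside.
- brass_bell: Small brass hand bell standing on its mouth, 54 mm across, 50 mm high; to be left alone. Loose. Origin: centre of the underside.
- trinket_box: Little wooden box with a paler lid, 66 x 50 mm, 48 mm high; to be left alone. Loose. Origin: centre of the underside.
Mind the look-alikes: they are no part of the job. Leave any turquoise or yellow look-alike of the clay_tile alone. Leave any red look-alike of the card_box alone.

How it is judged:
By the outcome, as a careful person would: the job done as asked, in the order asked, and still so for the second after the job is handed in, with the robot touching nothing.
It also fails if it takes over 118 s, if anything falls off the work surface, if the arm or the gripper's body presses on something with over 40 N, if the wrist force passes 120 N, or if a joint passes its speed limit or range.

## Robot

A 6-joint arm with a two-finger parallel gripper is mounted at the origin on the work surface. World frame = base frame: x ahead of the robot, y to its left, z up, the work surface at z = 0. Lengths are in mm, angles in degrees, forces in N, time in s.
With the tool pointing down it reaches from about 425 to 950 mm from the base axis. Payload 3.5 kg.
Tool frame: the origin (TCP) lies on the mounting face of the last link; the fingertips stand 173 mm ahead of it and the grasp point (between the pads) lies 155 mm ahead of it; z points along the fingers, y is the line along which they close (so a half turn about z gives the same grasp; the last joint's range is limited). The gripper opens to 85 mm and grips with 20 to 120 N. Pads are 22 mm wide; open, the fingers measure 114 mm over their backs; the gripper's body (76 mm by 85 mm) begins 54 mm behind the grasp point. The pads swing forward as they close: fully open they stand 13 mm farther back than shut.
Start: joints at [66.75, 16.404, 90.338, -0, 73.258, -8.594], TCP at [170.752, 653.033, 404.725] pointing down, gripper open.
Joint ranges: [-158.93, 158.93], [-51.34, 127.21], [12.03, 142.37], [-87.48, 267.48], [13.55, 161.25], [-162.69, 162.69]. Speed limits (degrees/s): [159.86, 159.86, 180, 180, 180, 180].

## Interface

Orientations are given as a 3x3 rotation matrix whose columns are the frame's x, y, z axes.
In Python, from station import readout, eyes, ticket gives the robot as it stands.
- The arm moves only by the tool move_arm, never from a script. Its argument "series" is a list of rows, each an object of numbers: "dx", "dy", "dz": the shift along the tool's x, y, z scaled (see below); "wx", "wy", "wz": the turn, a rotation vector about the tool's x, y, z scaled (see below). A call has 1 to 8 rows; each row is the pose to reach, as a shift and turn from the pose commanded when the call began, along the tool's axes at that moment, turning the shorter way round; what a row does not reach only later rows make up. The controller multiplies each number of a shift by 1 m and each number of a turn by 180 degrees. A row lasts 1/10 s, in which the tool goes at most 50 mm and 8.59 degrees, less where a joint would pass 70% of its speed; a pose out of reach is approached as far as the arm can. A call with a number of a shift or a turn outside -1 to 1 is refused whole. A call with a gripper value outside its range is refused whole. "fingers" is the opening, from 0 (shut) to 1 (fully open), set as the call begins (left out, the last holds). The fingers move at their own pace and stop on an object; "newtons" is the grip in N (left out, the last holds). Time passes only in rows, so rows that repeat a pose let the fingers close. It gives the time, the measured TCP pose, the force, the opening and the grip force at its end, in the units of the state.
- readout.sense(): the state, without advancing time (a new reading comes with each control period).
- eyes.capture(name): name is "scene" or "top" or "wrist"; returns a dict with "image" (400x640x3 uint8, red, green, blue), "intrinsics" (3x3 intrinsics, pixels), "distortion" ([k1, k2, p1, p2, k3] as OpenCV has them; the pictures are not rectified), "cam_to_world" (4x4, takes a point from camera to world coordinates); the wrist camera has in their place "tool_from_camera" (4x4, takes a point from camera to tool coordinates, whose origin is the TCP and whose axes are the flange's). Camera axes: x right, y down, z forward; pixel columns grow to the right and rows downward; lengths in mm; the calibration is good to about 2 mm. A picture is of the moment at which its call begins: read the wrist's pose just before it. There is no depth.
- ticket.sign_off(): hands the job in; it is judged then, once.
Trained networks look in a picture, given as the dict that the camera call returned (one of the last four; its "shot" number tells which), for a name from the list of things; names that differ only in an ending like _2 or _b are one class to them, and where a whole thing is asked for, a point or a joint stands for the part that bears it (a point fixed in the world has none). Each returns a list of dicts, best first, with "p" (0 to 1); they miss things now and then, are a little off and sometimes report something else, mostly with a low value. They report only what shows in the picture. A call takes as long as a camera call. They do not tell look-alikes from the thing itself.
- eyes.recognise(picture, query): "position" ([x, y, z] in mm, in world coordinates, good to about 4 mm: the middle of the surface that is visible of it).
- eyes.landmark_of(picture, query): "position" ([x, y, z] in mm, in world coordinates, good to about 4 mm: a listed point, or the origin of a listed thing).
The state is a dict: "time": time; "q": joint angles; "joint_velocities": joint speeds; "joint_torque": joint torques, N m; "eef_pos": TCP position; "tcp_rot": TCP orientation; "ft_force": force on the tool from outside, world axes, zero at the start; "ft_torque": the same for the moment, N m; "width": finger opening in mm; "grip_force": force on a finger pad.
Only numpy, scipy, OpenCV 4.12 (cv2) and the standard library are available. Lean on these libraries where they do the work, as an engineer would, in place of code of your own. Each camera call takes 0.05 s, during which the arm holds its last target. There are 200 camera calls.

## Working session

There is one attempt and no reset: what is moved stays moved. The work goes in short steps, Python scripts to look and compute and a tool call to move; the robot and the scene stay as the last step left them, time stands still between calls to the robot, and variables do not carry over. Pictures are saved under pics/ and viewed, at most 14 in all, crops included, and the job is handed in when it is done.

Besides the shell and the picture viewer there is one more tool, called after ">>>" as a command line: name --argument value ..., lists and objects as JSON in quotes. move_arm: Moves the arm, as the interface text tells. Its arguments: {"type":"object","properties":{"series":{"type":"array"},"fingers":{"type":"number"},"newtons":{"type":"number"}},"required":["series"]}

```bash
ls; mkdir -p pics; cat > h.py <<'E'
import numpy as np, cv2
from station import readout, eyes, ticket
def save(c,n,crop=None,s=1):
    im=c["image"][:,:,::-1]
    if crop: x0,y0,x1,y1=crop; im=im[y0:y1,x0:x1]
    cv2.imwrite("pics/"+n,cv2.resize(im,None,fx=s,fy=s,interpolation=cv2.INTER_CUBIC))
def ray(c,uv,z):
    K=np.array(c["intrinsics"]);d=np.array(c["distortion"])
    T=np.array(c["cam_to_world"])
    p=cv2.undistortPoints(np.array(uv,float).reshape(-1,1,2),K,d).reshape(-1,2)
    r=np.c_[p,np.ones(len(p))]@T[:3,:3].T
    o=T[:3,3]; return o+r*((z-o[2])/r[:,2:])
def proj(c,P):
    K=np.array(c["intrinsics"]);d=np.array(c["distortion"])
    T=np.linalg.inv(np.array(c["cam_to_world"]))
    return cv2.projectPoints(np.array(P,float).reshape(-1,1,3),cv2.Rodrigues(T[:3,:3])[0],T[:3,3],K,d)[0].reshape(-1,2)
E
python3 - <<'E'
from h import *
s=readout.sense(); print({k:np.round(v,3).tolist() for k,v in s.items()})
for n in ("top","scene"):
    c=eyes.capture(n); save(c,n+"0.png",s=1.25); print(n,np.round(c["cam_to_world"],3).tolist())
    for q in "clay_tile blue_tile clay_pig blue_bird card_box grey_box white_bird wood_coaster brass_bell trinket_box".split():
        for r in eyes.landmark_of(c,q)[:4]:
            print(q,round(r["p"],2),np.round(r["position"]),proj(c,r["position"])[0].round())
E
```

```text
pics
{'time': 0.0, 'q': [66.749, 16.455, 90.424, 0.001, 73.257, -8.595], 'joint_velocities': [0.064, -0.096, -0.048, -0.02, 0.043, 0.039], 'joint_torque': [-0.001, -40.597, -29.263, -0.0, 0.006, -0.0], 'eef_pos': [170.665, 652.805, 403.321], 'tcp_rot': [[-0.967, 0.253, -0.001], [0.253, 0.967, -0.002], [0.0, -0.002, -1.0]], 'ft_force': [-0.825, -0.212, -0.401], 'ft_torque': [-0.018, 0.04, -0.037], 'grip_force': 0.0, 'width': 85.428}
top [[-0.02, -0.985, 0.173, 195.776], [-1.0, 0.02, -0.002, -6.561], [-0.002, -0.173, -0.985, 1315.324], [0.0, 0.0, 0.0, 1.0]]
clay_tile 0.84 [ 473. -139.    1.] [362. 175.]
clay_tile 0.6 [ 290. -183.    0.] [380. 237.]
blue_tile 0.62 [482. -12.   1.] [319. 173.]
blue_tile 0.31 [ 643. -137.    0.] [359. 120.]
blue_tile 0.3 [484. 138.   2.] [268. 173.]
clay_pig 0.87 [648.   0.   1.] [314. 119.]
blue_bird 0.68 [644. 274.   0.] [223. 122.]
card_box 0.87 [ 440. -342.   -1.] [431. 184.]
card_box 0.86 [ 208. -383.    2.] [451. 264.]
grey_box 0.92 [426. 338.   1.] [200. 194.]
grey_box 0.44 [ 642. -288.   -0.] [409. 119.]
white_bird 0.84 [645. 138.   0.] [268. 121.
[... 167 characters left out ...]
6. 140.   2.] [267. 173.]
scene [[0.845, 0.3, -0.442, 903.215], [0.534, -0.494, 0.686, -735.113], [-0.013, -0.816, -0.578, 631.188], [0.0, 0.0, 0.0, 1.0]]
clay_tile 0.74 [ 288. -185.    0.] [225. 220.]
clay_tile 0.66 [345.  66.  -4.] [303. 179.]
blue_tile 0.72 [486. -15.  -3.] [332. 210.]
clay_pig 0.83 [651.   4.   3.] [398. 226.]
blue_bird 0.81 [639. 269.  -1.] [432. 174.]
card_box 0.71 [ 439. -345.    1.] [228. 287.]
card_box 0.66 [ 209. -385.   -1.] [136. 258.]
grey_box 0.83 [425. 336.  -0.] [372. 145.]
white_bird 0.89 [646. 137.   1.] [416. 198.]
wood_coaster 0.74 [ 644. -288.    0.] [331. 312.]
brass_bell 0.65 [ 642. -134.   -1.] [367. 262.]
trinket_box 0.69 [482. 139.   4.] [360. 179.]
```

View pics/top0.png

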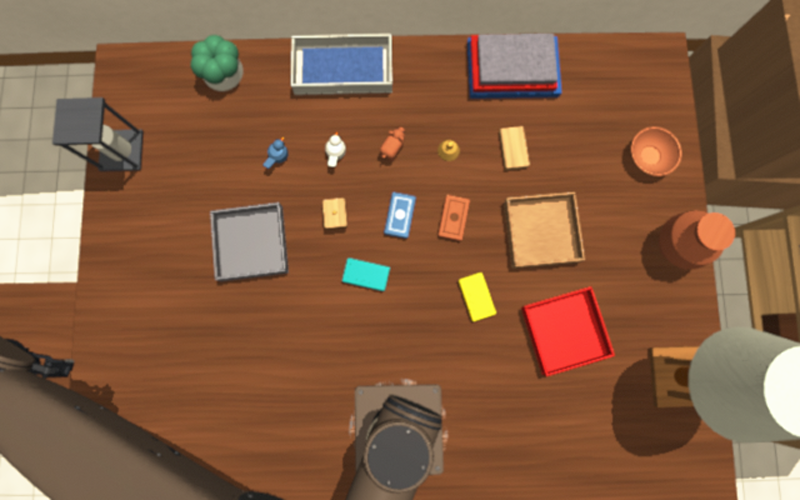

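View pics/scene0.png

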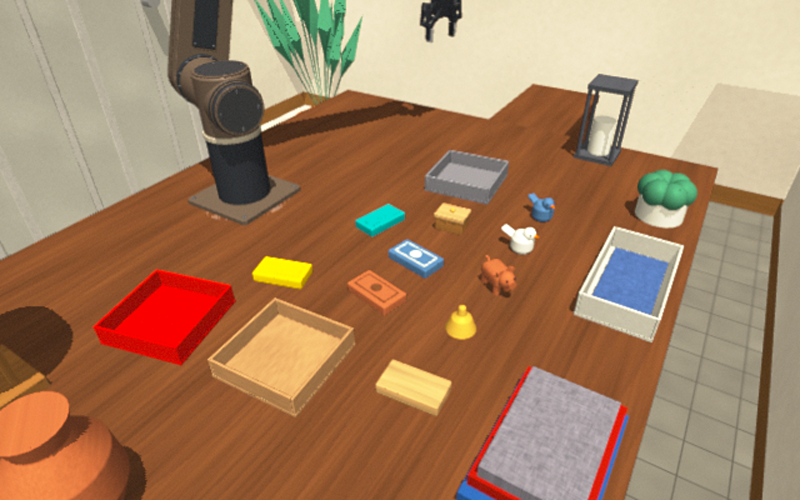

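The top view (800x500 picture) shows the clay tile at (454,217), the blue tile at (400,215), the pig at (392,145), the blue bird at (276,154), the cardboard box at (544,230) and the grey box at (249,241). Candidates, by pixel:
- **clay_tile:** the orange-red tile at (454,217) has the dark border and spot, so it fits. The turquoise one at (366,274) and the yellow one at (477,297) don't.
- **card_box:** the brown box at (544,230) fits, and the red one at (567,331) doesn't.
- **blue_bird:** the bird at (276,154) is blue. The one at (334,148) is white.

Next I'll measure these by colour and confirm them in one crop.

```bash
cat >> h.py <<'E'
def rectof(c,mask,win,z):
    m=np.zeros(mask.shape,np.uint8); x0,y0,x1,y1=win; m[y0:y1,x0:x1]=mask[y0:y1,x0:x1]
    m=cv2.morphologyEx(m,cv2.MORPH_CLOSE,np.ones((5,5)))
    n,l,st,_=cv2.connectedComponentsWithStats(m); k=1+np.argmax(st[1:,4])
    cs,_=cv2.findContours((l==k).astype(np.uint8),0,2)
    p=ray(c,max(cs,key=cv2.contourArea).reshape(-1,2),z)[:,:2].astype(np.float32)
    yx=np.argwhere(l==k)[:,::-1]; P=ray(c,yx,z)[:,:2]; w,v=np.linalg.eigh(np.cov(P.T)); a=v[:,1]
    r=cv2.minAreaRect(p)
    return dict(rect=np.round(r[0],1),size=np.round(r[1],1),ang=round(r[2],1),mean=P.mean(0).round(1),pca=round(np.degrees(np.arctan2(a[1],a[0])),1))
E
python3 - <<'E'
from h import *
c=eyes.capture("top"); np.save("pics/top.npy",c["image"])
hsv=cv2.cvtColor(c["image"],cv2.COLOR_RGB2HSV).astype(int); H,S,V=hsv[:,:,0],hsv[:,:,1],hsv[:,:,2]
for (u,v) in [(363,165),(320,162),(313,117),(221,122),(200,194),(435,184),(340,150)]: print((u,v),hsv[v,u])
red=((H<9)&(S>150)&(V>110)).astype(np.uint8); blue=((H>95)&(H<120)&(S>90)).astype(np.uint8)
print("clay",rectof(c,red,(345,150,382,198),20)); print("blue",rectof(c,blue,(300,148,337,198),20))
print("pig",rectof(c,red,(298,98,330,133),30)); print("bird",rectof(c,blue,(205,105,235,140),28))
save(c,"crop0.png",(160,90,480,220),2.5)
E
```

```text
(363, 165) [ 10 167 236]
(320, 162) [103 109 203]
(313, 117) [ 10 169 234]
(221, 122) [104 109 198]
(200, 194) [ 11  16 171]
(435, 184) [ 16 131 235]
(340, 150) [ 12 166 132]Traceback (most recent call last):
  File "<stdin>", line 6, in <module>
  File "h.py", line 20, in rectof
    n,l,st,_=cv2.connectedComponentsWithStats(m); k=1+np.argmax(st[1:,4])
                                                      ~~~~~~~~~^^^^^^^^^^
    return _wrapfunc(a, 'argmax', axis=axis, out=out, **kwds)
    return bound(*args, **kwds)
ValueError: attempt to get argmax of an empty sequence
```

```bash
python3 - <<'E'
from h import *
c=eyes.capture("top")
hsv=cv2.cvtColor(c["image"],cv2.COLOR_RGB2HSV).astype(int); H,S,V=hsv[:,:,0],hsv[:,:,1],hsv[:,:,2]
red=((H<13)&(S>120)&(V>175)).astype(np.uint8); blue=((H>92)&(H<122)&(S>70)).astype(np.uint8)
grey=((S<50)&(V>40)).astype(np.uint8); card=((H>12)&(V>150)).astype(np.uint8)
save(c,"crop0.png",(160,90,480,220),2.5)
cv2.imwrite("pics/m.png",np.vstack([np.hstack([red,blue]),np.hstack([grey,card])])[:, :]*255)
for n,m,w,z in [("clay",red,(345,150,382,198),20),("blue",blue,(300,148,337,198),20),("pig",red,(298,98,330,133),30),("bird",blue,(205,105,235,140),28),("grey",grey,(160,155,240,232),40),("card",card,(395,148,472,222),40)]:
    print(n,rectof(c,m,w,z))
E
```

```text
clay {'rect': array([ 473.8, -140.7]), 'size': array([54.8, 98.7]), 'ang': 77.0, 'mean': array([ 473.6, -140.5]), 'pca': np.float64(166.8)}
blue {'rect': array([480.8, -14.2]), 'size': array([ 54.2, 100.2]), 'ang': 77.5, 'mean': array([480.3, -13.8]), 'pca': np.float64(167.6)}
pig {'rect': array([655.6,  -1.8]), 'size': array([35.7, 83.6]), 'ang': 59.9, 'mean': array([654.9,  -1.6]), 'pca': np.float64(148.9)}
bird {'rect': array([629., 278.]), 'size': array([45.8, 67.7]), 'ang': 46.2, 'mean': array([633.7, 274.4]), 'pca': np.float64(151.7)}
grey {'rect': array([422.3, 331.4]), 'size': array([162.7, 164.5]), 'ang': 6.0, 'mean': array([421.6, 331.3]), 'pca': np.float64(73.6)}
card {'rect': array([ 439.3, -346.3]), 'size': array([162.3, 162.4]), 'ang': 3.9, 'mean': array([ 437.8, -339.2]), 'pca': np.float64(-174.4)}
```

View pics/crop0.png

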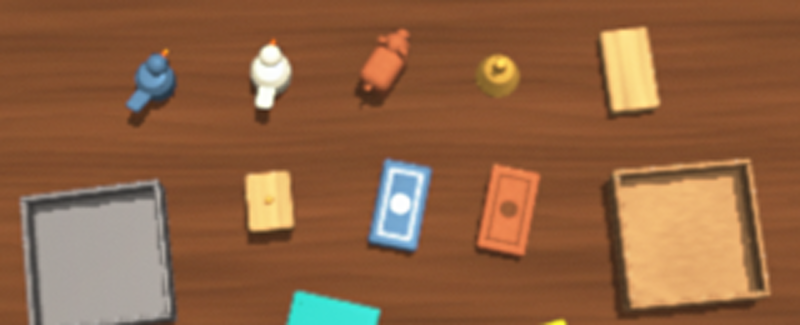

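The crop (2.5x, from column 160, row 90) confirms the targets: the blue bird at (155,78), the pig at (385,65) with its snout up and to the right, the blue tile at (400,205) with a white border and spot, and the clay tile at (508,210) with a dark border and spot. The brown box is at (690,235) and the grey box at (95,255).

```bash
cat >> h.py <<'E'
import json,math,os
def cmd(): return json.load(open("cmd.json")) if os.path.exists("cmd.json") else [170.752,653.033,404.725,75.344]
def Ry(yaw):
    a=math.radians(yaw); return np.array([[-math.sin(a),math.cos(a),0],[math.cos(a),math.sin(a),0],[0,0,-1]]).T.reshape(3,3).T if False else np.array([[-math.sin(a),math.cos(a),0],[math.cos(a),math.sin(a),0],[0,0,-1.]])
def plan(*targets):
    c=cmd()
    for t in targets:
        t=[c[i] if v is None else v for i,v in enumerate(t)]
        R=Ry(c[3]); d=np.round(R.T@(np.array(t[:3])-c[:3])/1000,4); dy=(t[3]-c[3]+180)%360-180; w=round(-dy/180,4)
        print(dict(zip("dx dy dz".split(),d.tolist())),"wz",w,"rows>=",math.ceil(max(np.linalg.norm(d)/.05,abs(w)*180/8.59)+.5), "->",np.round(t,1))
        c=(np.array(c[:3])+R@d*1000).tolist()+[c[3]-w*180]
    json.dump(c,open("cmd.json","w"))
def wcap():
    s=readout.sense(); c=eyes.capture("wrist"); T=np.eye(4); T[:3,:3]=s["tcp_rot"]; T[:3,3]=s["eef_pos"]
    c["cam_to_world"]=T@np.array(c["tool_from_camera"]); return c,s
E
sed -i 's/return np.array(.*if False else /return /' h.py
python3 - <<'E'
from h import *
print(np.round(Ry(75.344)-np.array(readout.sense()["tcp_rot"]),3).tolist())
c=eyes.capture("wrist"); print(np.round(c["tool_from_camera"],2).tolist(),np.round(c["intrinsics"],0).tolist())
plan((310,470,400,77.6),(440,280,400,77.6),(480.7,-14,350,77.6))
E
```

```text
[[-0.0, -0.0, -0.0], [-0.0, 0.0, 0.0], [0.0, -0.0, -0.0]]
[[-0.0, -0.96, -0.29, 71.63], [1.0, -0.0, 0.0, 0.45], [-0.0, -0.29, 0.96, 29.28], [0.0, 0.0, 0.0, 1.0]] [[285.0, 0.0, 320.0], [0.0, 285.0, 201.0], [0.0, 0.0, 1.0]]
{'dx': -0.181, 'dy': -0.1418, 'dz': 0.0047} wz -0.0125 rows>= 6 -> [310.  470.  400.   77.6]
{'dx': -0.1678, 'dy': -0.1577, 'dz': 0.0} wz -0.0 rows>= 6 -> [440.  280.  400.   77.6]
{'dx': -0.1029, 'dy': -0.2784, 'dz': 0.05} wz -0.0 rows>= 7 -> [480.7 -14.  350.   77.6]
```

>>> move_arm --series '[{"dx": -0.181,"dy": -0.1418,"dz": 0.0047,"wz": -0.0125},{"dx": -0.181,"dy": -0.1418,"dz": 0.0047,"wz": -0.0125},{"dx": -0.181,"dy": -0.1418,"dz": 0.0047,"wz": -0.0125},{"dx": -0.181,"dy": -0.1418,"dz": 0.0047,"wz": -0.0125},{"dx": -0.181,"dy": -0.1418,"dz": 0.0047,"wz": -0.0125},{"dx": -0.181,"dy": -0.1418,"dz": 0.0047,"wz": -0.0125},{"dx": -0.181,"dy": -0.1418,"dz": 0.0047,"wz": -0.0125}]' --fingers 1

```text
invalid input
```

>>> move_arm --series '[{"dx": -0.1678,"dy": -0.1577},{"dx": -0.1678,"dy": -0.1577},{"dx": -0.1678,"dy": -0.1577},{"dx": -0.1678,"dy": -0.1577},{"dx": -0.1678,"dy": -0.1577},{"dx": -0.1678,"dy": -0.1577},{"dx": -0.1678,"dy": -0.1577}]'

```text
invalid input
```

```bash
python3 - <<'E'
from h import *
c,s=wcap(); save(c,"w_grey.png"); print(s["eef_pos"],s["time"])
for r in eyes.landmark_of(c,"grey_box"): print(r)
hsv=cv2.cvtColor(c["image"],cv2.COLOR_RGB2HSV).astype(int);np.save("wg.npy",c["image"])
T=c["cam_to_world"]; print(T[:3,3])
E
```

```text
[170.76182472 653.02311287 404.72316127] 1.25
{'position': [423.3, 333.9, 2.1], 'p': 0.64}
[101.57956157 671.57914504 375.44510655]
```

View pics/w_grey.png

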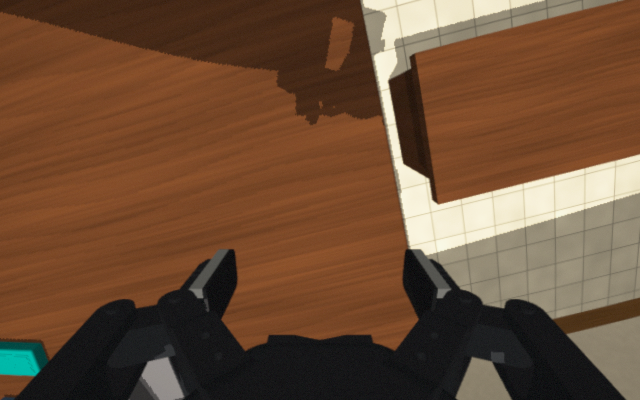

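>>> move_arm --series '[{"dx": -0.181,"dy": -0.1418,"dz": 0.0047,"wx": 0,"wy": 0,"wz": -0.0125},{"dx": -0.181,"dy": -0.1418,"dz": 0.0047,"wx": 0,"wy": 0,"wz": -0.0125},{"dx": -0.181,"dy": -0.1418,"dz": 0.0047,"wx": 0,"wy": 0,"wz": -0.0125},{"dx": -0.181,"dy": -0.1418,"dz": 0.0047,"wx": 0,"wy": 0,"wz": -0.0125},{"dx": -0.181,"dy": -0.1418,"dz": 0.0047,"wx": 0,"wy": 0,"wz": -0.0125},{"dx": -0.181,"dy": -0.1418,"dz": 0.0047,"wx": 0,"wy": 0,"wz": -0.0125},{"dx": -0.181,"dy": -0.1418,"dz": 0.0047,"wx": 0,"wy": 0,"wz": -0.0125}]' --fingers 1 --newtons 40

```text
time: 2.05
eef_pos: [310.3, 469.8, 400.3]
tcp_rot: [[-0.976, 0.216, -0.0], [0.216, 0.976, 0.001], [0.0, 0.001, -1.0]]
ft_force: [0.1, 0.4, 0.7]
width: 85.7
grip_force: 0.0
```

>>> move_arm --series '[{"dx": -0.1678,"dy": -0.1577,"dz": 0,"wx": 0,"wy": 0,"wz": 0},{"dx": -0.1678,"dy": -0.1577,"dz": 0,"wx": 0,"wy": 0,"wz": 0},{"dx": -0.1678,"dy": -0.1577,"dz": 0,"wx": 0,"wy": 0,"wz": 0},{"dx": -0.1678,"dy": -0.1577,"dz": 0,"wx": 0,"wy": 0,"wz": 0},{"dx": -0.1678,"dy": -0.1577,"dz": 0,"wx": 0,"wy": 0,"wz": 0},{"dx": -0.1678,"dy": -0.1577,"dz": 0,"wx": 0,"wy": 0,"wz": 0},{"dx": -0.1678,"dy": -0.1577,"dz": 0,"wx": 0,"wy": 0,"wz": 0}]'

```text
time: 2.75
eef_pos: [439.9, 280.7, 400.1]
tcp_rot: [[-0.977, 0.215, -0.0], [0.215, 0.977, 0.001], [0.0, 0.001, -1.0]]
ft_force: [0.5, 0.4, 0.2]
width: 85.7
grip_force: 0.0
```

```bash
python3 - <<'E'
from h import *
c,s=wcap(); save(c,"w_grey2.png"); print(s["eef_pos"],s["time"])
for r in eyes.landmark_of(c,"grey_box"): print(r)
import pickle; pickle.dump(c,open("wg.pkl","wb"))
E
```

```text
[439.94438675 280.73688035 400.12140562] 2.75
{'position': [425.6, 335.5, 4.9], 'p': 0.82}
```

View pics/w_grey2.png

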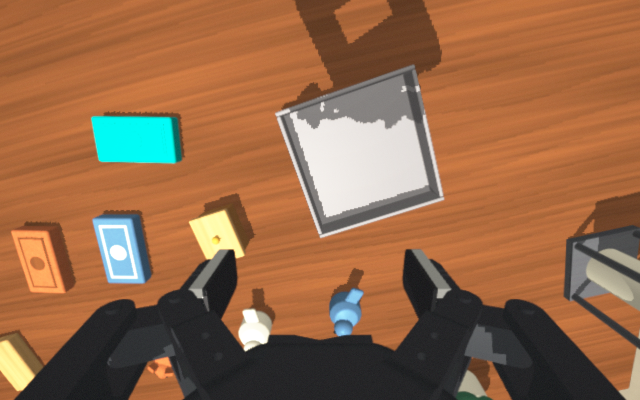

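>>> move_arm --series '[{"dx": -0.1029,"dy": -0.2784,"dz": 0.05,"wx": 0,"wy": 0,"wz": 0},{"dx": -0.1029,"dy": -0.2784,"dz": 0.05,"wx": 0,"wy": 0,"wz": 0},{"dx": -0.1029,"dy": -0.2784,"dz": 0.05,"wx": 0,"wy": 0,"wz": 0},{"dx": -0.1029,"dy": -0.2784,"dz": 0.05,"wx": 0,"wy": 0,"wz": 0},{"dx": -0.1029,"dy": -0.2784,"dz": 0.05,"wx": 0,"wy": 0,"wz": 0},{"dx": -0.1029,"dy": -0.2784,"dz": 0.05,"wx": 0,"wy": 0,"wz": 0},{"dx": -0.1029,"dy": -0.2784,"dz": 0.05,"wx": 0,"wy": 0,"wz": 0},{"dx": -0.1029,"dy": -0.2784,"dz": 0.05,"wx": 0,"wy": 0,"wz": 0}]'

```text
time: 3.65
eef_pos: [480.8, -13.7, 349.8]
tcp_rot: [[-0.976, 0.216, -0.001], [0.216, 0.976, 0.001], [0.001, 0.001, -1.0]]
ft_force: [-0.5, 0.7, -0.5]
width: 85.1
grip_force: 0.0
```

```bash
python3 - <<'E'
from h import *
c,s=wcap(); save(c,"w_blue.png"); print(s["eef_pos"],s["time"])
import pickle; pickle.dump(c,open("wb.pkl","wb"))
hsv=cv2.cvtColor(c["image"],cv2.COLOR_RGB2HSV).astype(int); H,S,V=hsv[:,:,0],hsv[:,:,1],hsv[:,:,2]
blue=((H>97)&(H<122)&(S>70)&(V>70)).astype(np.uint8)
print(rectof(c,blue,(0,0,640,400),20))
for r in eyes.landmark_of(c,"blue_tile"): print(r)
E
```

```text
[480.79907046 -13.72980422 349.77793303] 3.65
{'rect': array([483.7, -12. ]), 'size': array([55. , 98.4]), 'ang': 77.6, 'mean': array([482.5, -11.3]), 'pca': np.float64(166.8)}
{'position': [485.1, -16.2, 0.6], 'p': 0.85}
```

View pics/w_blue.png

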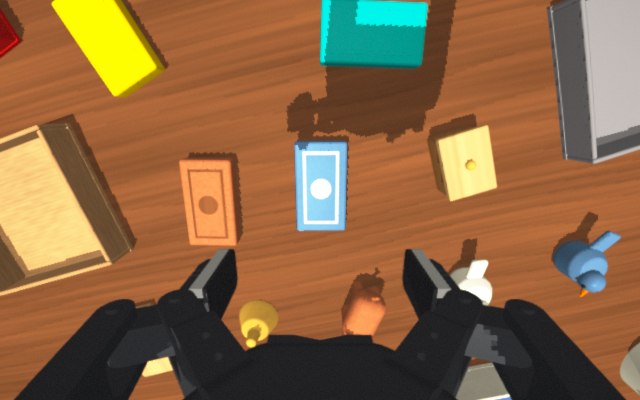

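The wrist view shows the grey box rim corners at (277,114), (415,66), (443,198) and (321,236). In the second view the blue tile is at (321,187), between the fingers' lines. I'll measure the box from those corners and then go down.

```bash
python3 - <<'E'
from h import *
import pickle
c=pickle.load(open("wg.pkl","rb"))
P=ray(c,[(277,114),(415,66),(443,198),(321,236)],40)[:,:2]; print(P.round(1),P.mean(0),[np.linalg.norm(P[i]-P[i-1]).round(1) for i in range(4)],cv2.minAreaRect(P.astype(np.float32)))
plan((482.5,-13,176,77.6))
plan((482.5,-13,260,77.6))
E
```

```text
[[358.  251.6]
 [341.5 408.9]
 [496.1 423.8]
 [512.6 267.9]] [427.05257287 338.05052582] [np.float64(155.4), np.float64(158.2), np.float64(155.3), np.float64(156.8)] ((426.9879150390625, 338.3993835449219), (155.44259643554688, 158.17459106445312), 6.0216064453125)
{'dx': -0.0016, 'dy': 0.0014, 'dz': 0.174} wz -0.0 rows>= 4 -> [482.5 -13.  176.   77.6]
{'dx': 0.0, 'dy': -0.0, 'dz': -0.084} wz -0.0 rows>= 3 -> [482.5 -13.  260.   77.6]
```

>>> move_arm --series '[{"dx": -0.0016,"dy": 0.0014,"dz": 0.05,"wx": 0,"wy": 0,"wz": 0},{"dx": -0.0016,"dy": 0.0014,"dz": 0.1,"wx": 0,"wy": 0,"wz": 0},{"dx": -0.0016,"dy": 0.0014,"dz": 0.135,"wx": 0,"wy": 0,"wz": 0},{"dx": -0.0016,"dy": 0.0014,"dz": 0.16,"wx": 0,"wy": 0,"wz": 0},{"dx": -0.0016,"dy": 0.0014,"dz": 0.17,"wx": 0,"wy": 0,"wz": 0},{"dx": -0.0016,"dy": 0.0014,"dz": 0.174,"wx": 0,"wy": 0,"wz": 0},{"dx": -0.0016,"dy": 0.0014,"dz": 0.174,"wx": 0,"wy": 0,"wz": 0}]'

```text
time: 4.45
eef_pos: [483.1, -12.2, 176.8]
tcp_rot: [[-0.977, 0.213, 0.001], [0.213, 0.977, -0.0], [-0.001, 0.0, -1.0]]
ft_force: [0.5, 0.2, 0.0]
width: 85.6
grip_force: 0.0
```

>>> move_arm --series '[{"dx": 0,"dy": 0,"dz": 0,"wx": 0,"wy": 0,"wz": 0},{"dx": 0,"dy": 0,"dz": 0,"wx": 0,"wy": 0,"wz": 0},{"dx": 0,"dy": 0,"dz": 0,"wx": 0,"wy": 0,"wz": 0},{"dx": 0,"dy": 0,"dz": 0,"wx": 0,"wy": 0,"wz": 0},{"dx": 0,"dy": 0,"dz": 0,"wx": 0,"wy": 0,"wz": 0},{"dx": 0,"dy": 0,"dz": 0,"wx": 0,"wy": 0,"wz": 0}]' --fingers 0 --newtons 60

```text
time: 5.05
eef_pos: [483.5, -13.3, 177.9]
tcp_rot: [[-0.977, 0.215, 0.003], [0.215, 0.977, -0.001], [-0.003, 0.0, -1.0]]
ft_force: [-1.0, 0.9, 6.3]
width: 54.3
grip_force: 65.2
```

>>> move_arm --series '[{"dx": 0,"dy": 0,"dz": -0.02,"wx": 0,"wy": 0,"wz": 0},{"dx": 0,"dy": 0,"dz": -0.05,"wx": 0,"wy": 0,"wz": 0},{"dx": 0,"dy": 0,"dz": -0.084,"wx": 0,"wy": 0,"wz": 0},{"dx": 0,"dy": 0,"dz": -0.084,"wx": 0,"wy": 0,"wz": 0},{"dx": 0,"dy": 0,"dz": -0.084,"wx": 0,"wy": 0,"wz": 0}]'

```text
time: 5.55
eef_pos: [482.3, -13.0, 260.3]
tcp_rot: [[-0.977, 0.215, 0.001], [0.215, 0.977, -0.0], [-0.001, -0.0, -1.0]]
ft_force: [-1.0, 0.1, -2.9]
width: 54.2
grip_force: 64.5
```

```bash
python3 - <<'E'
from h import *
c,s=wcap(); save(c,"w_held.png"); print(s["eef_pos"],s["time"],s["width"],s["ft_force"])
plan((460,160,260,86),(426,336.5,260,96.0),(426,336.5,195,96))
E
```

```text
[482.34228867 -13.04664832 260.32749939] 5.55 54.21369265388457 [-0.98969001  0.09621772 -2.93242464]
{'dx': 0.0592, 'dy': 0.1641, 'dz': 0.0} wz -0.0467 rows>= 4 -> [460 160 260  86]
{'dx': 0.0462, 'dy': 0.1737, 'dz': 0.0} wz -0.0556 rows>= 5 -> [426.  336.5 260.   96. ]
{'dx': 0.0, 'dy': 0.0, 'dz': 0.065} wz 0.0 rows>= 2 -> [426.  336.5 195.   96. ]
```

View pics/w_held.png

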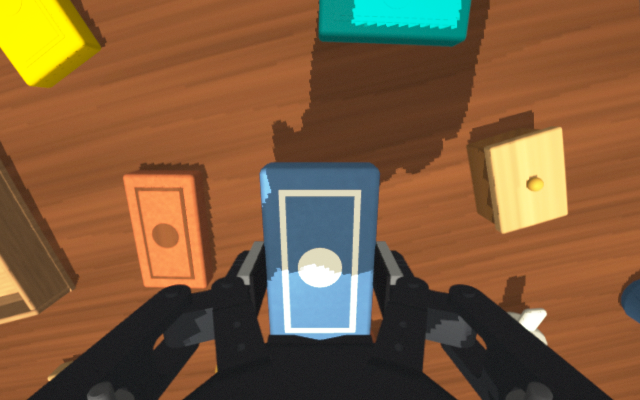

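The blue tile is held level, with its centre spot at (320,267) between the pads, about 2 mm off along tool x. I'll correct for that when placing.

>>> move_arm --series '[{"dx": 0.0592,"dy": 0.1641,"dz": 0,"wx": 0,"wy": 0,"wz": -0.0467},{"dx": 0.0592,"dy": 0.1641,"dz": 0,"wx": 0,"wy": 0,"wz": -0.0467},{"dx": 0.0592,"dy": 0.1641,"dz": 0,"wx": 0,"wy": 0,"wz": -0.0467},{"dx": 0.0592,"dy": 0.1641,"dz": 0,"wx": 0,"wy": 0,"wz": -0.0467},{"dx": 0.0592,"dy": 0.1641,"dz": 0,"wx": 0,"wy": 0,"wz": -0.0467}]'

```text
time: 6.1
eef_pos: [458.2, 162.3, 257.5]
tcp_rot: [[-0.998, 0.065, -0.005], [0.065, 0.998, -0.0], [0.005, -0.0, -1.0]]
ft_force: [-0.0, -0.3, -1.4]
width: 54.4
grip_force: 64.7
```

>>> move_arm --series '[{"dx": 0.0482,"dy": 0.1737,"dz": 0,"wx": 0,"wy": 0,"wz": -0.0556},{"dx": 0.0482,"dy": 0.1737,"dz": 0,"wx": 0,"wy": 0,"wz": -0.0556},{"dx": 0.0482,"dy": 0.1737,"dz": 0,"wx": 0,"wy": 0,"wz": -0.0556},{"dx": 0.0482,"dy": 0.1737,"dz": 0,"wx": 0,"wy": 0,"wz": -0.0556},{"dx": 0.0482,"dy": 0.1737,"dz": 0,"wx": 0,"wy": 0,"wz": -0.0556},{"dx": 0.0482,"dy": 0.1737,"dz": 0,"wx": 0,"wy": 0,"wz": -0.0556}]'

```text
time: 6.7
eef_pos: [423.6, 336.1, 258.2]
tcp_rot: [[-0.994, -0.106, -0.003], [-0.106, 0.994, -0.002], [0.003, -0.002, -1.0]]
ft_force: [-0.4, -1.2, -2.4]
width: 54.4
grip_force: 65.0
```

```bash
python3 - <<'E'
from h import *
c0=cmd();c0[0]-=2; json.dump(c0[:2]+[260]+c0[3:],open("cmd.json","w"))
c,s=wcap(); save(c,"w_inbox.png"); print(s["eef_pos"],s["time"],s["width"],s["ft_force"],s["q"])
import pickle; pickle.dump(c,open("wg2.pkl","wb"))
E
```

```text
[423.64219067 336.11364571 258.15443902] 6.7 54.42294633029892 [-0.41760068 -1.16106962 -2.38270126] [ 2.76808149e+01  9.47094090e+00  1.15273884e+02 -5.12386462e-02
  5.54667864e+01 -6.83535483e+01]
```

View pics/w_inbox.png

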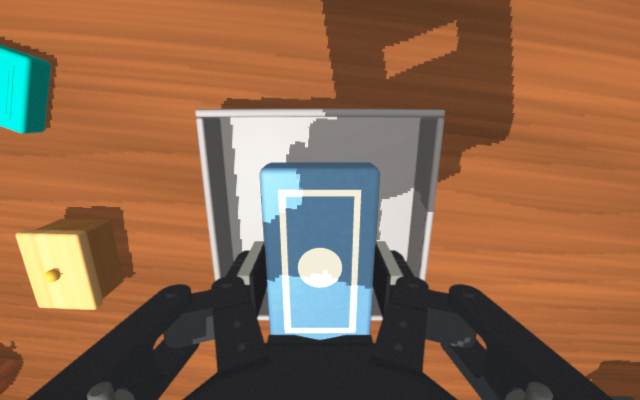

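The held tile lines up with the box: the rim's near edge is at row 111 and its columns 197–445 centre on 321. It needs to go about 2 mm farther in x, then down gently.

```bash
python3 - <<'E'
from h import *
plan((425.6,337,260,96),(None,None,187,None))
E
```

```text
{'dx': -0.0016, 'dy': 0.0003, 'dz': 0.0} wz 0.0 rows>= 1 -> [425.6 337.  260.   96. ]
{'dx': 0.0, 'dy': 0.0, 'dz': 0.073} wz -0.0 rows>= 2 -> [425.6 337.  187.   96. ]
```

>>> move_arm --series '[{"dx": -0.0016,"dy": 0.0003,"dz": 0.02,"wx": 0,"wy": 0,"wz": 0},{"dx": -0.0016,"dy": 0.0003,"dz": 0.045,"wx": 0,"wy": 0,"wz": 0},{"dx": -0.0016,"dy": 0.0003,"dz": 0.06,"wx": 0,"wy": 0,"wz": 0},{"dx": -0.0016,"dy": 0.0003,"dz": 0.068,"wx": 0,"wy": 0,"wz": 0},{"dx": -0.0016,"dy": 0.0003,"dz": 0.071,"wx": 0,"wy": 0,"wz": 0},{"dx": -0.0016,"dy": 0.0003,"dz": 0.073,"wx": 0,"wy": 0,"wz": 0},{"dx": -0.0016,"dy": 0.0003,"dz": 0.073,"wx": 0,"wy": 0,"wz": 0}]'

```text
time: 7.45
eef_pos: [426.0, 337.2, 187.7]
tcp_rot: [[-0.995, -0.105, 0.001], [-0.105, 0.995, 0.001], [-0.001, 0.0, -1.0]]
ft_force: [1.0, 0.1, -1.7]
width: 54.3
grip_force: 64.9
```

>>> move_arm --series '[{"dx": 0,"dy": 0,"dz": 0.0005,"wx": 0,"wy": 0,"wz": 0},{"dx": 0,"dy": 0,"dz": 0.001,"wx": 0,"wy": 0,"wz": 0},{"dx": 0,"dy": 0,"dz": 0.0015,"wx": 0,"wy": 0,"wz": 0},{"dx": 0,"dy": 0,"dz": 0.002,"wx": 0,"wy": 0,"wz": 0},{"dx": 0,"dy": 0,"dz": 0.002,"wx": 0,"wy": 0,"wz": 0},{"dx": 0,"dy": 0,"dz": 0.002,"wx": 0,"wy": 0,"wz": 0}]'

```text
time: 8.05
eef_pos: [425.5, 337.1, 185.0]
tcp_rot: [[-0.995, -0.105, 0.0], [-0.105, 0.995, 0.0], [-0.0, 0.0, -1.0]]
ft_force: [-0.2, -0.1, -2.1]
width: 54.5
grip_force: 64.9
```

>>> move_arm --series '[{"dx": 0,"dy": 0,"dz": 0.0005,"wx": 0,"wy": 0,"wz": 0},{"dx": 0,"dy": 0,"dz": 0.001,"wx": 0,"wy": 0,"wz": 0},{"dx": 0,"dy": 0,"dz": 0.0015,"wx": 0,"wy": 0,"wz": 0},{"dx": 0,"dy": 0,"dz": 0.002,"wx": 0,"wy": 0,"wz": 0},{"dx": 0,"dy": 0,"dz": 0.002,"wx": 0,"wy": 0,"wz": 0},{"dx": 0,"dy": 0,"dz": 0.002,"wx": 0,"wy": 0,"wz": 0}]'

```text
time: 8.65
eef_pos: [425.6, 337.1, 183.0]
tcp_rot: [[-0.995, -0.105, -0.0], [-0.105, 0.995, -0.0], [0.0, -0.0, -1.0]]
ft_force: [0.2, 0.6, -2.2]
width: 54.2
grip_force: 65.1
```

>>> move_arm --series '[{"dx": 0,"dy": 0,"dz": 0.0005,"wx": 0,"wy": 0,"wz": 0},{"dx": 0,"dy": 0,"dz": 0.001,"wx": 0,"wy": 0,"wz": 0},{"dx": 0,"dy": 0,"dz": 0.0015,"wx": 0,"wy": 0,"wz": 0},{"dx": 0,"dy": 0,"dz": 0.0015,"wx": 0,"wy": 0,"wz": 0},{"dx": 0,"dy": 0,"dz": 0.0015,"wx": 0,"wy": 0,"wz": 0}]'

```text
time: 9.15
eef_pos: [425.7, 337.2, 182.9]
tcp_rot: [[-0.994, -0.105, -0.001], [-0.105, 0.994, -0.001], [0.001, -0.0, -1.0]]
ft_force: [-4.0, -2.6, 7.8]
width: 54.5
grip_force: 66.1
```

>>> move_arm --series '[{"dx": 0,"dy": 0,"dz": -0.001,"wx": 0,"wy": 0,"wz": 0},{"dx": 0,"dy": 0,"dz": -0.001,"wx": 0,"wy": 0,"wz": 0},{"dx": 0,"dy": 0,"dz": -0.001,"wx": 0,"wy": 0,"wz": 0},{"dx": 0,"dy": 0,"dz": -0.001,"wx": 0,"wy": 0,"wz": 0}]' --fingers 0.9

```text
time: 9.55
eef_pos: [425.7, 337.1, 182.5]
tcp_rot: [[-0.995, -0.105, 0.0], [-0.105, 0.995, 0.0], [-0.0, 0.0, -1.0]]
ft_force: [0.2, -0.7, -0.7]
width: 76.8
grip_force: 0.0
```

```bash
python3 - <<'E'
from h import *
c=cmd(); c[2]=182.5; json.dump(c,open("cmd.json","w"))
s=readout.sense(); print(s["eef_pos"],s["time"],s["width"])
plan((None,None,320,None),(530,300,320,60),(634,272,320,None))
# bird/pig heading from saved first blue-view
import pickle
w=pickle.load(open("wb.pkl","rb"))
P=ray(w,[(606,239),(573,255)],25); print("bird tail,body",P)
c=eyes.capture("scene")
for q in("blue_tile","blue_bird","clay_pig","grey_box"):print(q,eyes.landmark_of(c,q)[:2])
E
```

```text
[425.66751406 337.11075236 182.47616324] 9.55 76.79221393777259
{'dx': 0.0, 'dy': 0.0, 'dz': -0.1375} wz -0.0 rows>= 4 -> [425.6 337.  320.   96. ]
{'dx': -0.1, 'dy': -0.0477, 'dz': 0.0} wz 0.2 rows>= 5 -> [530 300 320  60]
{'dx': -0.1041, 'dy': 0.0277, 'dz': 0.0} wz -0.0 rows>= 3 -> [634. 272. 320.  60.]
bird tail,body [[616.5977611  303.13346702  25.        ]
 [628.5755326  263.52590675  25.        ]]
blue_tile [{'position': [425.0, 333.9, 4.0], 'p': 0.59}]
blue_bird [{'position': [638.1, 269.5, -0.1], 'p': 0.6}]
clay_pig [{'position': [647.8, 3.0, 0.5], 'p': 0.59}]
grey_box [{'position': [428.4, 337.2, -0.8], 'p': 0.61}]
```

>>> move_arm --series '[{"dx": 0,"dy": 0,"dz": -0.015,"wx": 0,"wy": 0,"wz": 0},{"dx": 0,"dy": 0,"dz": -0.05,"wx": 0,"wy": 0,"wz": 0},{"dx": 0,"dy": 0,"dz": -0.1,"wx": 0,"wy": 0,"wz": 0},{"dx": 0,"dy": 0,"dz": -0.1375,"wx": 0,"wy": 0,"wz": 0},{"dx": 0,"dy": 0,"dz": -0.1375,"wx": 0,"wy": 0,"wz": 0}]'

```text
time: 10.3
eef_pos: [427.3, 338.2, 328.6]
tcp_rot: [[-0.994, -0.105, 0.013], [-0.105, 0.994, 0.007], [-0.014, 0.006, -1.0]]
ft_force: [0.2, 0.4, 0.6]
width: 77.0
grip_force: 0.0
```

>>> move_arm --series '[{"dx": -0.1,"dy": -0.0477,"dz": 0,"wx": 0,"wy": 0,"wz": 0.2},{"dx": -0.1,"dy": -0.0477,"dz": 0,"wx": 0,"wy": 0,"wz": 0.2},{"dx": -0.1,"dy": -0.0477,"dz": 0,"wx": 0,"wy": 0,"wz": 0.2},{"dx": -0.1,"dy": -0.0477,"dz": 0,"wx": 0,"wy": 0,"wz": 0.2},{"dx": -0.1,"dy": -0.0477,"dz": 0,"wx": 0,"wy": 0,"wz": 0.2},{"dx": -0.1,"dy": -0.0477,"dz": 0,"wx": 0,"wy": 0,"wz": 0.2}]' --fingers 1

```text
time: 10.9
eef_pos: [529.7, 300.1, 319.8]
tcp_rot: [[-0.867, 0.498, -0.001], [0.498, 0.867, -0.0], [0.001, -0.001, -1.0]]
ft_force: [0.9, -0.5, 0.1]
width: 85.7
grip_force: 0.0
```

>>> move_arm --series '[{"dx": -0.1041,"dy": 0.0277,"dz": 0,"wx": 0,"wy": 0,"wz": 0},{"dx": -0.1041,"dy": 0.0277,"dz": 0,"wx": 0,"wy": 0,"wz": 0},{"dx": -0.1041,"dy": 0.0277,"dz": 0,"wx": 0,"wy": 0,"wz": 0},{"dx": -0.1041,"dy": 0.0277,"dz": 0,"wx": 0,"wy": 0,"wz": 0}]'

```text
time: 11.3
eef_pos: [634.8, 271.6, 319.7]
tcp_rot: [[-0.866, 0.499, -0.001], [0.499, 0.866, -0.0], [0.0, -0.0, -1.0]]
ft_force: [0.7, -0.1, 0.2]
width: 85.2
grip_force: 0.0
```

```bash
python3 - <<'E'
from h import *
c,s=wcap(); save(c,"w_bird.png"); print(s["eef_pos"],s["time"])
import pickle; pickle.dump(c,open("wbird.pkl","wb"))
for r in eyes.landmark_of(c,"blue_bird")+eyes.landmark_of(c,"blue_tile")+eyes.landmark_of(c,"grey_box"): print(r)
E
```

```text
[634.75510837 271.5893461  319.66223745] 11.3
{'position': [639.2, 272.5, 0.9], 'p': 0.65}
```

View pics/w_bird.png

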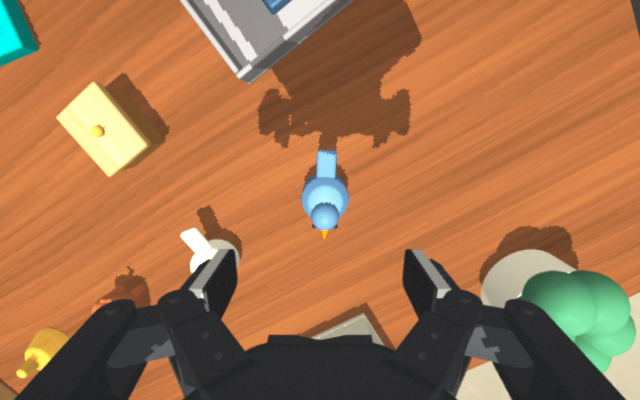

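The bird is at (325,199), with its beak at (325,237) and tail at (327,152). That makes its heading match the tool to within about 1°, and the white bird at (205,255) is clear of the descent.

```bash
python3 - <<'E'
from h import *
import pickle
w=pickle.load(open("wbird.pkl","rb")); print(ray(w,[(325,199)],25))
plan((640.5,272.5,179.5,60),(None,None,300,None))
E
```

```text
[[642.84826826 274.38921957  25.        ]]
{'dx': -0.0053, 'dy': 0.0037, 'dz': 0.1405} wz 0.0 rows>= 4 -> [640.5 272.5 179.5  60. ]
{'dx': 0.0, 'dy': 0.0, 'dz': -0.1205} wz -0.0 rows>= 3 -> [640.5 272.5 300.   60. ]
```

>>> move_arm --series '[{"dx": -0.006,"dy": 0.0045,"dz": 0.04,"wx": 0,"wy": 0,"wz": 0},{"dx": -0.006,"dy": 0.0045,"dz": 0.08,"wx": 0,"wy": 0,"wz": 0},{"dx": -0.006,"dy": 0.0045,"dz": 0.11,"wx": 0,"wy": 0,"wz": 0},{"dx": -0.006,"dy": 0.0045,"dz": 0.13,"wx": 0,"wy": 0,"wz": 0},{"dx": -0.006,"dy": 0.0045,"dz": 0.1385,"wx": 0,"wy": 0,"wz": 0},{"dx": -0.006,"dy": 0.0045,"dz": 0.1405,"wx": 0,"wy": 0,"wz": 0},{"dx": -0.006,"dy": 0.0045,"dz": 0.1405,"wx": 0,"wy": 0,"wz": 0}]'

```text
time: 12.2
eef_pos: [642.0, 273.3, 181.1]
tcp_rot: [[-0.866, 0.5, 0.002], [0.5, 0.866, 0.001], [-0.002, 0.002, -1.0]]
ft_force: [-0.4, -0.6, 0.9]
width: 85.3
grip_force: 0.0
```

>>> move_arm --series '[{"dx": 0,"dy": 0,"dz": 0,"wx": 0,"wy": 0,"wz": 0},{"dx": 0,"dy": 0,"dz": 0,"wx": 0,"wy": 0,"wz": 0},{"dx": 0,"dy": 0,"dz": 0,"wx": 0,"wy": 0,"wz": 0},{"dx": 0,"dy": 0,"dz": 0,"wx": 0,"wy": 0,"wz": 0},{"dx": 0,"dy": 0,"dz": 0,"wx": 0,"wy": 0,"wz": 0},{"dx": 0,"dy": 0,"dz": 0,"wx": 0,"wy": 0,"wz": 0},{"dx": 0,"dy": 0,"dz": 0,"wx": 0,"wy": 0,"wz": 0}]' --fingers 0 --newtons 25

```text
time: 12.9
eef_pos: [642.1, 273.1, 181.1]
tcp_rot: [[-0.866, 0.5, 0.002], [0.5, 0.866, 0.0], [-0.001, 0.001, -1.0]]
ft_force: [-1.0, -1.3, 5.1]
width: 45.0
grip_force: 26.1
```

>>> move_arm --series '[{"dx": 0,"dy": 0,"dz": -0.02,"wx": 0,"wy": 0,"wz": 0},{"dx": 0,"dy": 0,"dz": -0.06,"wx": 0,"wy": 0,"wz": 0},{"dx": 0,"dy": 0,"dz": -0.1,"wx": 0,"wy": 0,"wz": 0},{"dx": 0,"dy": 0,"dz": -0.1205,"wx": 0,"wy": 0,"wz": 0},{"dx": 0,"dy": 0,"dz": -0.1205,"wx": 0,"wy": 0,"wz": 0}]'

```text
time: 13.4
eef_pos: [642.5, 273.4, 306.0]
tcp_rot: [[-0.866, 0.5, 0.009], [0.5, 0.866, 0.002], [-0.007, 0.007, -1.0]]
ft_force: [0.4, 0.3, -0.3]
width: 44.9
grip_force: 26.0
```

```bash
python3 - <<'E'
from h import *
c=cmd(); c[:2]=(np.array(c[:2])+(Ry(60)@[-.7,.8,0])[:2]).tolist(); json.dump(c,open("cmd.json","w"))
plan((520,310,300,78),(426.5,337,300,96))
E
```

```text
{'dx': 0.1238, 'dy': -0.0285, 'dz': 0.0} wz -0.1 rows>= 4 -> [520 310 300  78]
{'dx': 0.0971, 'dy': 0.007, 'dz': 0.0} wz -0.1 rows>= 3 -> [426.5 337.  300.   96. ]
```

>>> move_arm --series '[{"dx": 0.1238,"dy": -0.0285,"dz": 0,"wx": 0,"wy": 0,"wz": -0.1},{"dx": 0.1238,"dy": -0.0285,"dz": 0,"wx": 0,"wy": 0,"wz": -0.1},{"dx": 0.1238,"dy": -0.0285,"dz": 0,"wx": 0,"wy": 0,"wz": -0.1},{"dx": 0.1238,"dy": -0.0285,"dz": 0,"wx": 0,"wy": 0,"wz": -0.1},{"dx": 0.1238,"dy": -0.0285,"dz": 0,"wx": 0,"wy": 0,"wz": -0.1}]'

```text
time: 13.9
eef_pos: [519.2, 310.2, 298.6]
tcp_rot: [[-0.978, 0.207, -0.002], [0.207, 0.978, -0.001], [0.002, -0.001, -1.0]]
ft_force: [0.3, 0.3, -1.4]
width: 44.5
grip_force: 26.0
```

>>> move_arm --series '[{"dx": 0.0971,"dy": 0.007,"dz": 0,"wx": 0,"wy": 0,"wz": -0.1},{"dx": 0.0971,"dy": 0.007,"dz": 0,"wx": 0,"wy": 0,"wz": -0.1},{"dx": 0.0971,"dy": 0.007,"dz": 0,"wx": 0,"wy": 0,"wz": -0.1},{"dx": 0.0971,"dy": 0.007,"dz": 0,"wx": 0,"wy": 0,"wz": -0.1},{"dx": 0.0971,"dy": 0.007,"dz": 0,"wx": 0,"wy": 0,"wz": -0.1}]'

```text
time: 14.4
eef_pos: [428.0, 336.9, 300.3]
tcp_rot: [[-0.995, -0.103, 0.001], [-0.103, 0.995, 0.0], [-0.001, 0.0, -1.0]]
ft_force: [-0.3, 0.4, -0.5]
width: 44.6
grip_force: 26.0
```

```bash
python3 - <<'E'
from h import *
c,s=wcap(); save(c,"w_bird2.png"); print(s["eef_pos"],s["time"],s["width"])
import pickle; pickle.dump(c,open("wb2.pkl","wb"))
E
```

```text
[428.00935703 336.94771954 300.31848908] 14.4 44.5882735710176
```

View pics/w_bird2.png

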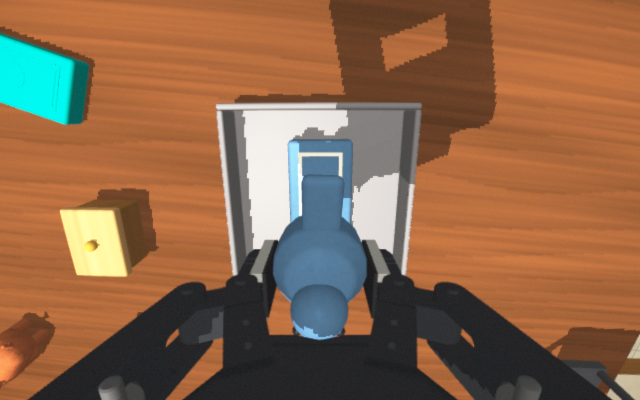

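The bird is held upright at (320,262). The tile lies flat in the middle of the box, with its near end at row 141, columns 289–352, and the rim at columns 217–421. The tool is centred over the tile, so I'll lower it gently at x 428.

```bash
python3 - <<'E'
from h import *
plan((428,337,209,96))
E
```

```text
{'dx': -0.0015, 'dy': -0.0002, 'dz': 0.091} wz 0.0 rows>= 3 -> [428 337 209  96]
```

>>> move_arm --series '[{"dx": -0.0015,"dy": 0,"dz": 0.03,"wx": 0,"wy": 0,"wz": 0},{"dx": -0.0015,"dy": 0,"dz": 0.06,"wx": 0,"wy": 0,"wz": 0},{"dx": -0.0015,"dy": 0,"dz": 0.08,"wx": 0,"wy": 0,"wz": 0},{"dx": -0.0015,"dy": 0,"dz": 0.088,"wx": 0,"wy": 0,"wz": 0},{"dx": -0.0015,"dy": 0,"dz": 0.091,"wx": 0,"wy": 0,"wz": 0},{"dx": -0.0015,"dy": 0,"dz": 0.091,"wx": 0,"wy": 0,"wz": 0},{"dx": -0.0015,"dy": 0,"dz": 0.091,"wx": 0,"wy": 0,"wz": 0}]'

```text
time: 15.15
eef_pos: [428.9, 337.6, 210.4]
tcp_rot: [[-0.995, -0.104, 0.002], [-0.104, 0.995, 0.001], [-0.003, 0.001, -1.0]]
ft_force: [-0.0, -0.6, -0.8]
width: 44.6
grip_force: 26.0
```

>>> move_arm --series '[{"dx": 0,"dy": 0,"dz": 0.0005,"wx": 0,"wy": 0,"wz": 0},{"dx": 0,"dy": 0,"dz": 0.001,"wx": 0,"wy": 0,"wz": 0},{"dx": 0,"dy": 0,"dz": 0.0015,"wx": 0,"wy": 0,"wz": 0},{"dx": 0,"dy": 0,"dz": 0.0015,"wx": 0,"wy": 0,"wz": 0},{"dx": 0,"dy": 0,"dz": 0.0015,"wx": 0,"wy": 0,"wz": 0}]'

```text
time: 15.65
eef_pos: [427.9, 337.4, 207.6]
tcp_rot: [[-0.995, -0.105, 0.0], [-0.105, 0.995, 0.0], [-0.0, 0.0, -1.0]]
ft_force: [0.4, 0.5, -1.4]
width: 44.7
grip_force: 26.0
```

>>> move_arm --series '[{"dx": 0,"dy": 0,"dz": 0.0005,"wx": 0,"wy": 0,"wz": 0},{"dx": 0,"dy": 0,"dz": 0.001,"wx": 0,"wy": 0,"wz": 0},{"dx": 0,"dy": 0,"dz": 0.0015,"wx": 0,"wy": 0,"wz": 0},{"dx": 0,"dy": 0,"dz": 0.0015,"wx": 0,"wy": 0,"wz": 0},{"dx": 0,"dy": 0,"dz": 0.0015,"wx": 0,"wy": 0,"wz": 0}]'

```text
time: 16.15
eef_pos: [428.0, 337.4, 206.0]
tcp_rot: [[-0.995, -0.105, -0.0], [-0.105, 0.995, -0.0], [0.0, -0.0, -1.0]]
ft_force: [-0.6, -0.9, 0.6]
width: 44.7
grip_force: 26.0
```

>>> move_arm --series '[{"dx": 0,"dy": 0,"dz": 0.0005,"wx": 0,"wy": 0,"wz": 0},{"dx": 0,"dy": 0,"dz": 0.001,"wx": 0,"wy": 0,"wz": 0},{"dx": 0,"dy": 0,"dz": 0.001,"wx": 0,"wy": 0,"wz": 0},{"dx": 0,"dy": 0,"dz": 0.001,"wx": 0,"wy": 0,"wz": 0}]'

```text
time: 16.55
eef_pos: [428.1, 337.5, 206.0]
tcp_rot: [[-0.994, -0.105, -0.001], [-0.105, 0.994, -0.0], [0.001, -0.0, -1.0]]
ft_force: [-2.6, -1.9, 6.5]
width: 44.6
grip_force: 26.5
```

>>> move_arm --series '[{"dx": 0,"dy": 0,"dz": -0.0005,"wx": 0,"wy": 0,"wz": 0},{"dx": 0,"dy": 0,"dz": -0.0005,"wx": 0,"wy": 0,"wz": 0},{"dx": 0,"dy": 0,"dz": -0.0005,"wx": 0,"wy": 0,"wz": 0},{"dx": 0,"dy": 0,"dz": -0.0005,"wx": 0,"wy": 0,"wz": 0},{"dx": 0,"dy": 0,"dz": -0.0005,"wx": 0,"wy": 0,"wz": 0}]' --fingers 0.95

```text
time: 17.05
eef_pos: [428.0, 337.3, 205.4]
tcp_rot: [[-0.995, -0.105, -0.0], [-0.105, 0.995, -0.0], [0.0, -0.0, -1.0]]
ft_force: [-0.4, -0.4, -0.2]
width: 81.5
grip_force: 0.0
```

>>> move_arm --series '[{"dx": 0,"dy": 0,"dz": -0.01,"wx": 0,"wy": 0,"wz": 0},{"dx": 0,"dy": 0,"dz": -0.035,"wx": 0,"wy": 0,"wz": 0},{"dx": 0,"dy": 0,"dz": -0.08,"wx": 0,"wy": 0,"wz": 0},{"dx": 0,"dy": 0,"dz": -0.1245,"wx": 0,"wy": 0,"wz": 0},{"dx": 0,"dy": 0,"dz": -0.1245,"wx": 0,"wy": 0,"wz": 0},{"dx": 0,"dy": 0,"dz": -0.1245,"wx": 0,"wy": 0,"wz": 0}]'

```text
time: 17.65
eef_pos: [428.2, 337.5, 332.4]
tcp_rot: [[-0.994, -0.105, 0.004], [-0.105, 0.994, 0.002], [-0.004, 0.002, -1.0]]
ft_force: [-0.2, -0.2, -0.4]
width: 81.6
grip_force: 0.0
```

```bash
python3 - <<'E'
from h import *
c=cmd(); c[2]=330; json.dump(c,open("cmd.json","w"))
c,s=wcap(); print(s["eef_pos"],s["time"],s["width"])
c2=eyes.capture("scene"); a=c["image"]; b=cv2.resize(c2["image"][80:240,260:516],(640,400)); 
im=np.hstack([a[::1],b])[:,:,::-1]; cv2.imwrite("pics/chk1.png",cv2.resize(im,(800,250),interpolation=cv2.INTER_AREA))
plan((470,120,330,84),(475,-139,330,76.8))
E
```

```text
[428.22377743 337.52548244 332.35145129] 17.65 81.58389476114054
{'dx': -0.0191, 'dy': -0.2202, 'dz': 0.0} wz 0.0667 rows>= 5 -> [470 120 330  84]
{'dx': -0.032, 'dy': -0.2571, 'dz': 0.0} wz 0.04 rows>= 6 -> [ 475.  -139.   330.    76.8]
```

View pics/chk1.png

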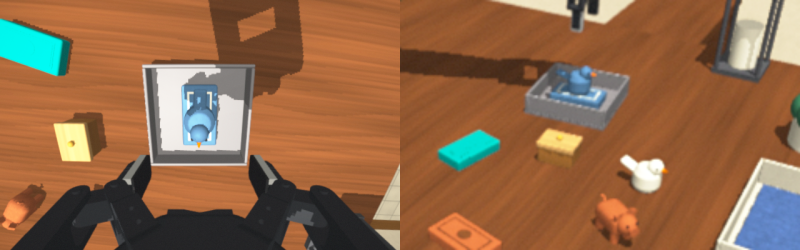

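The check picture shows the blue bird standing on its tile in the middle of the grey box, at (198,115) on the left and (580,85) on the right. Now the clay tile.

>>> move_arm --series '[{"dx": -0.0191,"dy": -0.2202,"dz": 0,"wx": 0,"wy": 0,"wz": 0.0667},{"dx": -0.0191,"dy": -0.2202,"dz": 0,"wx": 0,"wy": 0,"wz": 0.0667},{"dx": -0.0191,"dy": -0.2202,"dz": 0,"wx": 0,"wy": 0,"wz": 0.0667},{"dx": -0.0191,"dy": -0.2202,"dz": 0,"wx": 0,"wy": 0,"wz": 0.0667},{"dx": -0.0191,"dy": -0.2202,"dz": 0,"wx": 0,"wy": 0,"wz": 0.0667},{"dx": -0.0191,"dy": -0.2202,"dz": 0,"wx": 0,"wy": 0,"wz": 0.0667},{"dx": -0.0191,"dy": -0.2202,"dz": 0,"wx": 0,"wy": 0,"wz": 0.0667}]' --fingers 1

```text
time: 18.45
eef_pos: [469.6, 120.2, 328.5]
tcp_rot: [[-0.994, 0.106, -0.003], [0.106, 0.994, 0.0], [0.003, 0.0, -1.0]]
ft_force: [0.6, 0.1, 0.0]
width: 85.3
grip_force: 0.0
```

>>> move_arm --series '[{"dx": -0.032,"dy": -0.2571,"dz": 0,"wx": 0,"wy": 0,"wz": 0.04},{"dx": -0.032,"dy": -0.2571,"dz": 0,"wx": 0,"wy": 0,"wz": 0.04},{"dx": -0.032,"dy": -0.2571,"dz": 0,"wx": 0,"wy": 0,"wz": 0.04},{"dx": -0.032,"dy": -0.2571,"dz": 0,"wx": 0,"wy": 0,"wz": 0.04},{"dx": -0.032,"dy": -0.2571,"dz": 0,"wx": 0,"wy": 0,"wz": 0.04},{"dx": -0.032,"dy": -0.2571,"dz": 0,"wx": 0,"wy": 0,"wz": 0.04},{"dx": -0.032,"dy": -0.2571,"dz": 0,"wx": 0,"wy": 0,"wz": 0.04},{"dx": -0.032,"dy": -0.2571,"dz": 0,"wx": 0,"wy": 0,"wz": 0.04}]'

```text
time: 19.25
eef_pos: [475.0, -137.1, 329.2]
tcp_rot: [[-0.974, 0.227, -0.002], [0.227, 0.974, 0.002], [0.002, 0.001, -1.0]]
ft_force: [0.5, -0.1, -0.7]
width: 85.4
grip_force: 0.0
```

```bash
python3 - <<'E'
from h import *
import pickle
c,s=wcap(); print(s["eef_pos"],s["time"],s["width"]); pickle.dump(c,open("wc.pkl","wb")); save(c,"wc.png")
hsv=cv2.cvtColor(c["image"],cv2.COLOR_RGB2HSV).astype(int)
px=proj(c,[[474,-130,20],[474,-141,20],[474,-200,0],[490,-130,20]]).astype(int); print(px,[hsv[v,u].tolist() for u,v in px])
H,S,V=hsv[:,:,0],hsv[:,:,1],hsv[:,:,2]
red=((H<13)&(S>120)&(V>175)).astype(np.uint8)
u,v=px[1]; print(rectof(c,red,(u-60,v-80,u+60,v+80),20))
for q in("clay_tile","card_box"):print(eyes.landmark_of(c,q))
E
```

```text
[ 475.03005535 -137.0580759   329.22863981] 19.25 85.43048472253449
[[324 187]
 [314 189]
 [262 197]
 [328 201]] [[12, 174, 196], [12, 172, 202], [12, 168, 185], [14, 162, 254]]
{'rect': array([ 482.2, -147.3]), 'size': array([129. , 112.1]), 'ang': 79.9, 'mean': array([ 471.1, -141.1]), 'pca': np.float64(92.9)}
[{'position': [474.9, -135.9, 2.0], 'p': 0.76}, {'position': [291.2, -185.4, 0.8], 'p': 0.69}, {'position': [342.9, 63.2, -4.6], 'p': 0.65}]
[{'position': [438.0, -344.6, -2.5], 'p': 0.55}]
```

View pics/wc.png

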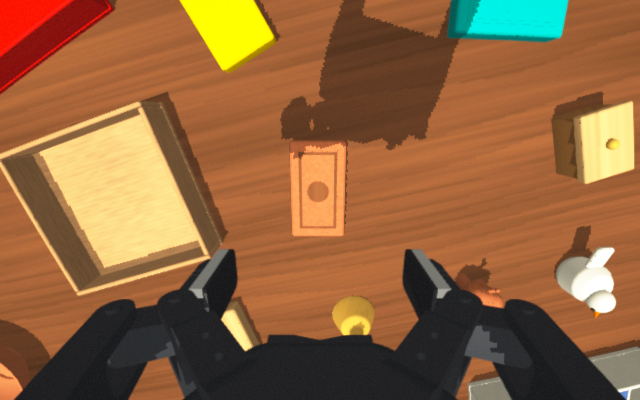

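The clay tile's spot is at (318,191) and its edges are parallel to the image columns, so it is aligned. The card box's outer rim corners are about (155,97), (1,160), (78,294) and (220,243).

```bash
python3 - <<'E'
from h import *
import pickle
c=pickle.load(open("wc.pkl","rb"))
P=ray(c,[(155,97),(1,160),(78,294),(220,243)],40)[:,:2].astype(np.float32); print(P.round(),cv2.minAreaRect(P))
p=ray(c,[(318,191)],20)[0]; print("tile",p)
plan((round(p[0],1),round(p[1],1),178,76.8),(None,None,270,None),(455,-250,270,85),(437,-344,270,94.5))
E
```

```text
[[ 356. -255.]
 [ 372. -424.]
 [ 524. -417.]
 [ 501. -244.]] ((440.0052185058594, -336.15325927734375), (151.9350128173828, 176.65097045898438), 5.289412498474121)
tile [ 476.24342846 -137.59156392   20.        ]
{'dx': -0.0009, 'dy': 0.0017, 'dz': 0.152} wz 0.0 rows>= 4 -> [ 476.2 -137.6  178.    76.8]
{'dx': 0.0, 'dy': 0.0, 'dz': -0.092} wz -0.0 rows>= 3 -> [ 476.2 -137.6  270.    76.8]
{'dx': -0.005, 'dy': -0.1143, 'dz': 0.0} wz -0.0455 rows>= 3 -> [ 455 -250  270   85]
{'dx': 0.0097, 'dy': -0.0952, 'dz': 0.0} wz -0.0528 rows>= 3 -> [ 437.  -344.   270.    94.5]
```

>>> move_arm --series '[{"dx": -0.0009,"dy": 0.0017,"dz": 0.05,"wx": 0,"wy": 0,"wz": 0},{"dx": -0.0009,"dy": 0.0017,"dz": 0.1,"wx": 0,"wy": 0,"wz": 0},{"dx": -0.0009,"dy": 0.0017,"dz": 0.13,"wx": 0,"wy": 0,"wz": 0},{"dx": -0.0009,"dy": 0.0017,"dz": 0.145,"wx": 0,"wy": 0,"wz": 0},{"dx": -0.0009,"dy": 0.0017,"dz": 0.152,"wx": 0,"wy": 0,"wz": 0},{"dx": -0.0009,"dy": 0.0017,"dz": 0.152,"wx": 0,"wy": 0,"wz": 0},{"dx": -0.0009,"dy": 0.0017,"dz": 0.152,"wx": 0,"wy": 0,"wz": 0}]'

```text
time: 20.1
eef_pos: [476.9, -137.0, 179.1]
tcp_rot: [[-0.974, 0.227, 0.002], [0.227, 0.974, -0.001], [-0.002, -0.001, -1.0]]
ft_force: [-0.7, -0.2, 0.9]
width: 85.4
grip_force: 0.0
```

>>> move_arm --series '[{"dx": 0,"dy": 0,"dz": 0,"wx": 0,"wy": 0,"wz": 0},{"dx": 0,"dy": 0,"dz": 0,"wx": 0,"wy": 0,"wz": 0},{"dx": 0,"dy": 0,"dz": 0,"wx": 0,"wy": 0,"wz": 0},{"dx": 0,"dy": 0,"dz": 0,"wx": 0,"wy": 0,"wz": 0},{"dx": 0,"dy": 0,"dz": 0,"wx": 0,"wy": 0,"wz": 0},{"dx": 0,"dy": 0,"dz": 0,"wx": 0,"wy": 0,"wz": 0}]' --fingers 0 --newtons 60

```text
time: 20.7
eef_pos: [477.1, -137.7, 179.7]
tcp_rot: [[-0.974, 0.228, 0.003], [0.228, 0.974, -0.001], [-0.003, -0.001, -1.0]]
ft_force: [-0.7, 0.3, 6.0]
width: 54.0
grip_force: 64.8
```

>>> move_arm --series '[{"dx": 0,"dy": 0,"dz": -0.02,"wx": 0,"wy": 0,"wz": 0},{"dx": 0,"dy": 0,"dz": -0.05,"wx": 0,"wy": 0,"wz": 0},{"dx": 0,"dy": 0,"dz": -0.092,"wx": 0,"wy": 0,"wz": 0},{"dx": 0,"dy": 0,"dz": -0.092,"wx": 0,"wy": 0,"wz": 0},{"dx": 0,"dy": 0,"dz": -0.092,"wx": 0,"wy": 0,"wz": 0}]'

```text
time: 21.2
eef_pos: [476.1, -137.2, 270.5]
tcp_rot: [[-0.974, 0.228, 0.001], [0.228, 0.974, -0.001], [-0.002, -0.0, -1.0]]
ft_force: [-1.3, -0.1, -3.5]
width: 54.1
grip_force: 64.8
```

>>> move_arm --series '[{"dx": -0.005,"dy": -0.1143,"dz": 0,"wx": 0,"wy": 0,"wz": -0.0455},{"dx": -0.005,"dy": -0.1143,"dz": 0,"wx": 0,"wy": 0,"wz": -0.0455},{"dx": -0.005,"dy": -0.1143,"dz": 0,"wx": 0,"wy": 0,"wz": -0.0455},{"dx": -0.005,"dy": -0.1143,"dz": 0,"wx": 0,"wy": 0,"wz": -0.0455}]'

```text
time: 21.6
eef_pos: [453.7, -251.5, 267.5]
tcp_rot: [[-0.996, 0.091, -0.003], [0.091, 0.996, 0.002], [0.004, 0.002, -1.0]]
ft_force: [0.3, 0.1, -4.2]
width: 54.2
grip_force: 65.0
```

>>> move_arm --series '[{"dx": 0.0097,"dy": -0.0952,"dz": 0,"wx": 0,"wy": 0,"wz": -0.0528},{"dx": 0.0097,"dy": -0.0952,"dz": 0,"wx": 0,"wy": 0,"wz": -0.0528},{"dx": 0.0097,"dy": -0.0952,"dz": 0,"wx": 0,"wy": 0,"wz": -0.0528},{"dx": 0.0097,"dy": -0.0952,"dz": 0,"wx": 0,"wy": 0,"wz": -0.0528},{"dx": 0.0097,"dy": -0.0952,"dz": 0,"wx": 0,"wy": 0,"wz": -0.0528}]'

```text
time: 22.1
eef_pos: [436.8, -341.9, 268.1]
tcp_rot: [[-0.997, -0.079, -0.003], [-0.079, 0.997, 0.004], [0.002, 0.004, -1.0]]
ft_force: [1.2, 0.3, -3.1]
width: 54.3
grip_force: 65.2
```

```bash
python3 - <<'E'
from h import *
import pickle
c,s=wcap(); print(s["eef_pos"],s["time"],s["width"],s["ft_force"]); pickle.dump(c,open("wc2.pkl","wb")); save(c,"wc2.png")
E
```

```text
[ 436.80166146 -341.92395964  268.11768887] 22.1 54.25624383402023 [ 1.16125874  0.28265718 -3.05382356]
```

View pics/wc2.png

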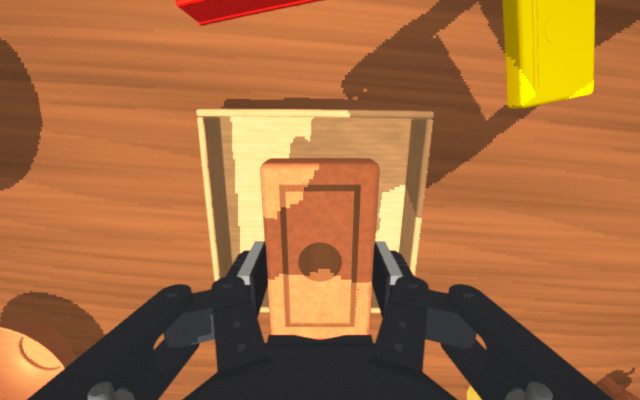

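The clay tile is held level, with its spot at (320,261). The box rim's near edge is at row 110, columns 197–434, aligned with the tool, which puts the box centre near (441.7, -344.2). I'll lower it there.

```bash
python3 - <<'E'
from h import *
plan((441.7,-344.2,187,94.5))
E
```

```text
{'dx': -0.0046, 'dy': -0.0006, 'dz': 0.083} wz -0.0 rows>= 3 -> [ 441.7 -344.2  187.    94.5]
```

>>> move_arm --series '[{"dx": -0.0046,"dy": -0.0006,"dz": 0.02,"wx": 0,"wy": 0,"wz": 0},{"dx": -0.0046,"dy": -0.0006,"dz": 0.05,"wx": 0,"wy": 0,"wz": 0},{"dx": -0.0046,"dy": -0.0006,"dz": 0.07,"wx": 0,"wy": 0,"wz": 0},{"dx": -0.0046,"dy": -0.0006,"dz": 0.078,"wx": 0,"wy": 0,"wz": 0},{"dx": -0.0046,"dy": -0.0006,"dz": 0.081,"wx": 0,"wy": 0,"wz": 0},{"dx": -0.0046,"dy": -0.0006,"dz": 0.083,"wx": 0,"wy": 0,"wz": 0},{"dx": -0.0046,"dy": -0.0006,"dz": 0.083,"wx": 0,"wy": 0,"wz": 0},{"dx": -0.0046,"dy": -0.0006,"dz": 0.083,"wx": 0,"wy": 0,"wz": 0}]'

```text
time: 22.95
eef_pos: [442.1, -344.2, 188.2]
tcp_rot: [[-0.997, -0.079, 0.001], [-0.079, 0.997, -0.002], [-0.001, -0.002, -1.0]]
ft_force: [0.3, -0.3, -1.5]
width: 54.4
grip_force: 65.2
```

>>> move_arm --series '[{"dx": 0,"dy": 0,"dz": 0.0005,"wx": 0,"wy": 0,"wz": 0},{"dx": 0,"dy": 0,"dz": 0.001,"wx": 0,"wy": 0,"wz": 0},{"dx": 0,"dy": 0,"dz": 0.0015,"wx": 0,"wy": 0,"wz": 0},{"dx": 0,"dy": 0,"dz": 0.0015,"wx": 0,"wy": 0,"wz": 0},{"dx": 0,"dy": 0,"dz": 0.0015,"wx": 0,"wy": 0,"wz": 0}]'

```text
time: 23.45
eef_pos: [441.6, -343.9, 185.5]
tcp_rot: [[-0.997, -0.078, -0.0], [-0.078, 0.997, 0.0], [0.0, 0.0, -1.0]]
ft_force: [-0.7, 0.5, -2.8]
width: 54.3
grip_force: 65.2
```

>>> move_arm --series '[{"dx": 0,"dy": 0,"dz": 0.0005,"wx": 0,"wy": 0,"wz": 0},{"dx": 0,"dy": 0,"dz": 0.001,"wx": 0,"wy": 0,"wz": 0},{"dx": 0,"dy": 0,"dz": 0.0015,"wx": 0,"wy": 0,"wz": 0},{"dx": 0,"dy": 0,"dz": 0.0015,"wx": 0,"wy": 0,"wz": 0},{"dx": 0,"dy": 0,"dz": 0.0015,"wx": 0,"wy": 0,"wz": 0}]'

```text
time: 23.95
eef_pos: [441.7, -344.0, 184.8]
tcp_rot: [[-0.997, -0.079, -0.0], [-0.079, 0.997, 0.0], [0.0, 0.0, -1.0]]
ft_force: [-3.7, 3.2, 5.9]
width: 54.1
grip_force: 66.2
```

```bash
python3 - <<'E'
from h import *
c=cmd(); c[2]=184.5; json.dump(c,open("cmd.json","w"))
plan((None,None,330,None),(545,-170,330,76),(644,2,320,59))
E
```

```text
{'dx': 0.0, 'dy': 0.0, 'dz': -0.1455} wz -0.0 rows>= 4 -> [ 441.7 -344.2  330.    94.5]
{'dx': -0.1167, 'dy': 0.1656, 'dz': 0.0} wz 0.1028 rows>= 5 -> [ 545 -170  330   76]
{'dx': -0.0544, 'dy': 0.1908, 'dz': 0.01} wz 0.0944 rows>= 5 -> [644   2 320  59]
```

>>> move_arm --series '[{"dx": 0,"dy": 0,"dz": -0.0005,"wx": 0,"wy": 0,"wz": 0},{"dx": 0,"dy": 0,"dz": -0.0005,"wx": 0,"wy": 0,"wz": 0},{"dx": 0,"dy": 0,"dz": -0.0005,"wx": 0,"wy": 0,"wz": 0},{"dx": 0,"dy": 0,"dz": -0.0005,"wx": 0,"wy": 0,"wz": 0}]' --fingers 0.9

```text
time: 24.35
eef_pos: [441.7, -344.0, 184.5]
tcp_rot: [[-0.997, -0.078, 0.0], [-0.078, 0.997, -0.0], [-0.0, -0.0, -1.0]]
ft_force: [0.1, -0.3, -0.2]
width: 76.8
grip_force: 0.0
```

>>> move_arm --series '[{"dx": 0,"dy": 0,"dz": -0.015,"wx": 0,"wy": 0,"wz": 0},{"dx": 0,"dy": 0,"dz": -0.05,"wx": 0,"wy": 0,"wz": 0},{"dx": 0,"dy": 0,"dz": -0.1,"wx": 0,"wy": 0,"wz": 0},{"dx": 0,"dy": 0,"dz": -0.1455,"wx": 0,"wy": 0,"wz": 0},{"dx": 0,"dy": 0,"dz": -0.1455,"wx": 0,"wy": 0,"wz": 0},{"dx": 0,"dy": 0,"dz": -0.1455,"wx": 0,"wy": 0,"wz": 0},{"dx": 0,"dy": 0,"dz": -0.1455,"wx": 0,"wy": 0,"wz": 0}]'

```text
time: 25.05
eef_pos: [441.3, -343.4, 329.1]
tcp_rot: [[-0.997, -0.078, -0.001], [-0.078, 0.997, 0.001], [0.001, 0.002, -1.0]]
ft_force: [0.1, -0.1, -0.1]
width: 76.7
grip_force: 0.0
```

```bash
python3 - <<'E'
from h import *
import pickle
c,s=wcap(); pickle.dump(c,open("wtile.pkl","wb")); print(s["eef_pos"]); print([ (q,eyes.landmark_of(c,q)[:2]) for q in("clay_tile","card_box")])
E
```

```text
[ 441.25744262 -343.41827     329.10756685]
[('clay_tile', [{'position': [441.1, -342.5, 7.1], 'p': 0.97}, {'position': [290.1, -185.8, -0.0], 'p': 0.77}]), ('card_box', [])]
```

>>> move_arm --series '[{"dx": -0.1167,"dy": 0.1656,"dz": 0,"wx": 0,"wy": 0,"wz": 0.1028},{"dx": -0.1167,"dy": 0.1656,"dz": 0,"wx": 0,"wy": 0,"wz": 0.1028},{"dx": -0.1167,"dy": 0.1656,"dz": 0,"wx": 0,"wy": 0,"wz": 0.1028},{"dx": -0.1167,"dy": 0.1656,"dz": 0,"wx": 0,"wy": 0,"wz": 0.1028},{"dx": -0.1167,"dy": 0.1656,"dz": 0,"wx": 0,"wy": 0,"wz": 0.1028},{"dx": -0.1167,"dy": 0.1656,"dz": 0,"wx": 0,"wy": 0,"wz": 0.1028}]' --fingers 1

```text
time: 25.8
eef_pos: [545.4, -168.0, 328.7]
tcp_rot: [[-0.971, 0.239, -0.002], [0.239, 0.971, 0.001], [0.002, 0.0, -1.0]]
ft_force: [-0.4, -1.1, -0.4]
width: 85.2
grip_force: 0.0
```

>>> move_arm --series '[{"dx": -0.0544,"dy": 0.1908,"dz": 0.01,"wx": 0,"wy": 0,"wz": 0.0944},{"dx": -0.0544,"dy": 0.1908,"dz": 0.01,"wx": 0,"wy": 0,"wz": 0.0944},{"dx": -0.0544,"dy": 0.1908,"dz": 0.01,"wx": 0,"wy": 0,"wz": 0.0944},{"dx": -0.0544,"dy": 0.1908,"dz": 0.01,"wx": 0,"wy": 0,"wz": 0.0944},{"dx": -0.0544,"dy": 0.1908,"dz": 0.01,"wx": 0,"wy": 0,"wz": 0.0944},{"dx": -0.0544,"dy": 0.1908,"dz": 0.01,"wx": 0,"wy": 0,"wz": 0.0944},{"dx": -0.0544,"dy": 0.1908,"dz": 0.01,"wx": 0,"wy": 0,"wz": 0.0944}]'

```text
time: 26.5
eef_pos: [643.6, 0.5, 319.4]
tcp_rot: [[-0.856, 0.516, -0.002], [0.516, 0.856, -0.001], [0.001, -0.001, -1.0]]
ft_force: [-0.1, -1.4, -0.3]
width: 85.5
grip_force: 0.0
```

```bash
python3 - <<'E'
from h import *
import pickle
c,s=wcap(); pickle.dump(c,open("wpig.pkl","wb")); print(s["eef_pos"],s["time"]); print(eyes.landmark_of(c,"clay_pig"))
t=pickle.load(open("wtile.pkl","rb"))
im=np.hstack([c["image"][90:350,120:520],t["image"][60:320,120:520]])[:,:,::-1]; cv2.imwrite("pics/pigtile.png",im)
E
```

```text
[6.43595296e+02 5.09493739e-01 3.19351408e+02] 26.5
[{'position': [647.7, 0.4, 1.2], 'p': 0.83}]
```

View pics/pigtile.png

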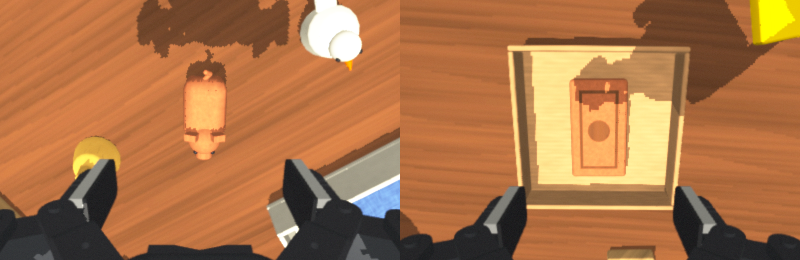

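Left half: the pig's body spans columns 185–226 and rows 80–133, with its snout at (204,158), parallel to the tool. Right half: the clay tile's spot is at (599,131), centred in the rim (columns 508–688).

```bash
python3 - <<'E'
from h import *
import pickle
c=pickle.load(open("wpig.pkl","rb")); R=Ry(59)
f=lambda P:(np.array(P)-c0)@R[:, :2]
c0=np.array([643.6,.5,0])
print("rear,snout (tool xy)",f(ray(c,[(325.5,171)],46)),f(ray(c,[(324,248)],28)),"bodyL/R",f(ray(c,[(305,195),(346.5,195)],40)))
t=pickle.load(open("wtile.pkl","rb"))
print("tile spot",ray(t,[(319,191)],25)[0]); P=ray(t,[(228,106),(408,109),(399,266),(240,268)],40)[:,:2]; print("rim",P.mean(0),cv2.minAreaRect(P.astype(np.float32)))
E
```

```text
rear,snout (tool xy) [[26.11256448  6.14117072]] [[-56.06306989   5.26489673]] bodyL/R [[  2.90143359 -12.34450781]
 [  2.78942061  25.48556009]]
tile spot [ 441.65834376 -342.94458703   25.        ]
rim [ 440.40273134 -343.16314981] ((439.3388671875, -343.6413269042969), (158.3931121826172, 163.62803649902344), 5.119320869445801)
```

```bash
python3 - <<'E'
from h import *
plan((650.3,2.9,183,59),(None,None,320,None),(560,-170,320,76),(441.7,-343.2,320,94.5))
E
```

```text
{'dx': -0.0049, 'dy': 0.004, 'dz': 0.137} wz -0.0 rows>= 4 -> [650.3   2.9 183.   59. ]
{'dx': 0.0, 'dy': 0.0, 'dz': -0.137} wz -0.0 rows>= 4 -> [650.3   2.9 320.   59. ]
{'dx': -0.0117, 'dy': -0.1947, 'dz': 0.0} wz -0.0944 rows>= 5 -> [ 560 -170  320   76]
{'dx': 0.0729, 'dy': -0.1967, 'dz': 0.0} wz -0.1028 rows>= 5 -> [ 441.7 -343.2  320.    94.5]
```

>>> move_arm --series '[{"dx": -0.0049,"dy": 0.004,"dz": 0.04,"wx": 0,"wy": 0,"wz": 0},{"dx": -0.0049,"dy": 0.004,"dz": 0.08,"wx": 0,"wy": 0,"wz": 0},{"dx": -0.0049,"dy": 0.004,"dz": 0.11,"wx": 0,"wy": 0,"wz": 0},{"dx": -0.0049,"dy": 0.004,"dz": 0.13,"wx": 0,"wy": 0,"wz": 0},{"dx": -0.0049,"dy": 0.004,"dz": 0.137,"wx": 0,"wy": 0,"wz": 0},{"dx": -0.0049,"dy": 0.004,"dz": 0.137,"wx": 0,"wy": 0,"wz": 0},{"dx": -0.0049,"dy": 0.004,"dz": 0.137,"wx": 0,"wy": 0,"wz": 0}]'

```text
time: 27.3
eef_pos: [650.8, 2.5, 184.6]
tcp_rot: [[-0.857, 0.516, 0.002], [0.516, 0.857, -0.0], [-0.002, 0.001, -1.0]]
ft_force: [-0.3, -0.7, -0.0]
width: 85.2
grip_force: 0.0
```

>>> move_arm --series '[{"dx": 0,"dy": 0,"dz": 0,"wx": 0,"wy": 0,"wz": 0},{"dx": 0,"dy": 0,"dz": 0,"wx": 0,"wy": 0,"wz": 0},{"dx": 0,"dy": 0,"dz": 0,"wx": 0,"wy": 0,"wz": 0},{"dx": 0,"dy": 0,"dz": 0,"wx": 0,"wy": 0,"wz": 0},{"dx": 0,"dy": 0,"dz": 0,"wx": 0,"wy": 0,"wz": 0},{"dx": 0,"dy": 0,"dz": 0,"wx": 0,"wy": 0,"wz": 0},{"dx": 0,"dy": 0,"dz": 0,"wx": 0,"wy": 0,"wz": 0}]' --fingers 0 --newtons 25

```text
time: 28.0
eef_pos: [650.7, 3.2, 184.1]
tcp_rot: [[-0.857, 0.515, 0.001], [0.515, 0.857, -0.0], [-0.001, 0.001, -1.0]]
ft_force: [-1.2, 0.0, 5.5]
width: 39.9
grip_force: 26.2
```

Width 39.9 mm is the pig's body width, so the grip is good. Next I'll lift and carry it.

>>> move_arm --series '[{"dx": 0,"dy": 0,"dz": -0.02,"wx": 0,"wy": 0,"wz": 0},{"dx": 0,"dy": 0,"dz": -0.06,"wx": 0,"wy": 0,"wz": 0},{"dx": 0,"dy": 0,"dz": -0.1,"wx": 0,"wy": 0,"wz": 0},{"dx": 0,"dy": 0,"dz": -0.137,"wx": 0,"wy": 0,"wz": 0},{"dx": 0,"dy": 0,"dz": -0.137,"wx": 0,"wy": 0,"wz": 0}]'

```text
time: 28.5
eef_pos: [651.9, 3.1, 326.8]
tcp_rot: [[-0.857, 0.515, 0.012], [0.515, 0.857, -0.002], [-0.011, 0.005, -1.0]]
ft_force: [0.3, -0.3, 0.2]
width: 39.3
grip_force: 25.6
```

>>> move_arm --series '[{"dx": -0.0117,"dy": -0.1947,"dz": 0,"wx": 0,"wy": 0,"wz": -0.0944},{"dx": -0.0117,"dy": -0.1947,"dz": 0,"wx": 0,"wy": 0,"wz": -0.0944},{"dx": -0.0117,"dy": -0.1947,"dz": 0,"wx": 0,"wy": 0,"wz": -0.0944},{"dx": -0.0117,"dy": -0.1947,"dz": 0,"wx": 0,"wy": 0,"wz": -0.0944},{"dx": -0.0117,"dy": -0.1947,"dz": 0,"wx": 0,"wy": 0,"wz": -0.0944},{"dx": -0.0117,"dy": -0.1947,"dz": 0,"wx": 0,"wy": 0,"wz": -0.0944}]'

```text
time: 29.1
eef_pos: [559.1, -170.6, 318.4]
tcp_rot: [[-0.97, 0.245, -0.002], [0.245, 0.97, 0.002], [0.003, 0.001, -1.0]]
ft_force: [0.5, 0.4, -0.7]
width: 39.8
grip_force: 25.9
```

>>> move_arm --series '[{"dx": 0.0729,"dy": -0.1967,"dz": 0,"wx": 0,"wy": 0,"wz": -0.1028},{"dx": 0.0729,"dy": -0.1967,"dz": 0,"wx": 0,"wy": 0,"wz": -0.1028},{"dx": 0.0729,"dy": -0.1967,"dz": 0,"wx": 0,"wy": 0,"wz": -0.1028},{"dx": 0.0729,"dy": -0.1967,"dz": 0,"wx": 0,"wy": 0,"wz": -0.1028},{"dx": 0.0729,"dy": -0.1967,"dz": 0,"wx": 0,"wy": 0,"wz": -0.1028},{"dx": 0.0729,"dy": -0.1967,"dz": 0,"wx": 0,"wy": 0,"wz": -0.1028},{"dx": 0.0729,"dy": -0.1967,"dz": 0,"wx": 0,"wy": 0,"wz": -0.1028},{"dx": 0.0729,"dy": -0.1967,"dz": 0,"wx": 0,"wy": 0,"wz": -0.1028}]'

```text
time: 29.9
eef_pos: [442.6, -341.4, 319.4]
tcp_rot: [[-0.997, -0.081, -0.0], [-0.081, 0.997, 0.001], [0.0, 0.001, -1.0]]
ft_force: [-0.5, 0.0, -0.6]
width: 39.7
grip_force: 26.0
```

```bash
python3 - <<'E'
from h import *
import pickle
for i in range(3):
    c,s=wcap(); 
    if i==0: print(s["eef_pos"],s["time"],s["width"]); pickle.dump(c,open("wp2.pkl","wb"))
    print([(q,[(np.round(r["position"],1),r["p"]) for r in eyes.landmark_of(c,q)[:1]]) for q in("clay_pig","clay_tile")])
# column 320 profile for pig's rear edge
hsv=cv2.cvtColor(c["image"],cv2.COLOR_RGB2HSV)
print([(v,*c["image"][v,300:306].mean(0).astype(int)) for v in range(170,290,4)])
plan((None,None,213,None))
E
```

```text
[ 442.6230126  -341.3855569   319.43898851] 29.9 39.70144031471155
[('clay_pig', [(array([ 441.1, -341.7,  131.3]), 0.7)]), ('clay_tile', [(array([ 438.2, -343.7,    9.3]), 0.81)])]
[('clay_pig', [(array([ 442.1, -342.8,  134.9]), 0.79)]), ('clay_tile', [(array([ 292.2, -185.5,   -1. ]), 0.93)])]
[('clay_pig', [(array([ 441.8, -343.3,  135.1]), 0.69)]), ('clay_tile', [(array([ 290.7, -185.6,   -3.1]), 0.79)])]
[(170, np.int64(250), np.int64(175), np.int64(99)), (174, np.int64(249), np.int64(174), np.int64(98)), (178, np.int64(249), np.int64(175), np.int64(99)), (182, np.int64(248), np.int64(173), np.int64(99)), (186, np.int64(248), np.int64(171), np.int64(97)), (190, np.int64(247), np.int64(169), np.int64(95)), (194, np.int64(248), np.int64(173), np.int64(98)), (198, np.int64(183), np.int64(104), np.int64(61)), (202, np.int64(134), np.int64(74), np.int64(46)), (206, np.int64(135), np.int64(75), np.int64(47)), (210, np.int64(147), np.int64(81), np.int64(49)), (214, np.int64(161), np.int64(89), np.int64(53)), (218, np.int64(173), np.int64(95), np.int64(58)), (222, np.int64(184), np.int
[... 225 characters left out ...]
), (242, np.int64(190), np.int64(103), np.int64(62)), (246, np.int64(195), np.int64(105), np.int64(63)), (250, np.int64(199), np.int64(108), np.int64(62)), (254, np.int64(201), np.int64(108), np.int64(64)), (258, np.int64(195), np.int64(106), np.int64(63)), (262, np.int64(192), np.int64(104), np.int64(62)), (266, np.int64(189), np.int64(102), np.int64(61)), (270, np.int64(199), np.int64(109), np.int64(65)), (274, np.int64(196), np.int64(106), np.int64(63)), (278, np.int64(199), np.int64(108), np.int64(64)), (282, np.int64(195), np.int64(106), np.int64(64)), (286, np.int64(195), np.int64(105), np.int64(63))]
{'dx': 0.0, 'dy': 0.0, 'dz': 0.107} wz -0.0 rows>= 3 -> [ 441.7 -343.2  213.    94.5]
```

>>> move_arm --series '[{"dx": -0.001,"dy": 0,"dz": 0.03,"wx": 0,"wy": 0,"wz": 0},{"dx": -0.001,"dy": 0,"dz": 0.07,"wx": 0,"wy": 0,"wz": 0},{"dx": -0.001,"dy": 0,"dz": 0.09,"wx": 0,"wy": 0,"wz": 0},{"dx": -0.001,"dy": 0,"dz": 0.1,"wx": 0,"wy": 0,"wz": 0},{"dx": -0.001,"dy": 0,"dz": 0.105,"wx": 0,"wy": 0,"wz": 0},{"dx": -0.001,"dy": 0,"dz": 0.107,"wx": 0,"wy": 0,"wz": 0},{"dx": -0.001,"dy": 0,"dz": 0.107,"wx": 0,"wy": 0,"wz": 0},{"dx": -0.001,"dy": 0,"dz": 0.107,"wx": 0,"wy": 0,"wz": 0}]'

```text
time: 31.15
eef_pos: [443.1, -343.3, 214.4]
tcp_rot: [[-0.997, -0.078, 0.002], [-0.078, 0.997, -0.002], [-0.002, -0.002, -1.0]]
ft_force: [-0.4, -0.5, -0.8]
width: 39.8
grip_force: 26.0
```

>>> move_arm --series '[{"dx": 0,"dy": 0,"dz": 0.0005,"wx": 0,"wy": 0,"wz": 0},{"dx": 0,"dy": 0,"dz": 0.001,"wx": 0,"wy": 0,"wz": 0},{"dx": 0,"dy": 0,"dz": 0.0015,"wx": 0,"wy": 0,"wz": 0},{"dx": 0,"dy": 0,"dz": 0.002,"wx": 0,"wy": 0,"wz": 0},{"dx": 0,"dy": 0,"dz": 0.002,"wx": 0,"wy": 0,"wz": 0},{"dx": 0,"dy": 0,"dz": 0.002,"wx": 0,"wy": 0,"wz": 0}]'

```text
time: 31.75
eef_pos: [442.6, -342.8, 211.0]
tcp_rot: [[-0.997, -0.078, -0.0], [-0.078, 0.997, 0.0], [0.0, 0.0, -1.0]]
ft_force: [-0.0, -0.0, -0.1]
width: 39.8
grip_force: 26.0
```

>>> move_arm --series '[{"dx": 0,"dy": 0,"dz": 0.0005,"wx": 0,"wy": 0,"wz": 0},{"dx": 0,"dy": 0,"dz": 0.001,"wx": 0,"wy": 0,"wz": 0},{"dx": 0,"dy": 0,"dz": 0.0015,"wx": 0,"wy": 0,"wz": 0},{"dx": 0,"dy": 0,"dz": 0.0018,"wx": 0,"wy": 0,"wz": 0},{"dx": 0,"dy": 0,"dz": 0.0018,"wx": 0,"wy": 0,"wz": 0},{"dx": 0,"dy": 0,"dz": 0.0018,"wx": 0,"wy": 0,"wz": 0}]'

```text
time: 32.35
eef_pos: [442.7, -342.8, 209.2]
tcp_rot: [[-0.997, -0.078, 0.0], [-0.078, 0.997, -0.0], [-0.0, -0.0, -1.0]]
ft_force: [0.0, 0.3, -0.4]
width: 39.5
grip_force: 26.0
```

>>> move_arm --series '[{"dx": 0,"dy": 0,"dz": 0.0004,"wx": 0,"wy": 0,"wz": 0},{"dx": 0,"dy": 0,"dz": 0.0008,"wx": 0,"wy": 0,"wz": 0},{"dx": 0,"dy": 0,"dz": 0.001,"wx": 0,"wy": 0,"wz": 0},{"dx": 0,"dy": 0,"dz": 0.001,"wx": 0,"wy": 0,"wz": 0},{"dx": 0,"dy": 0,"dz": 0.001,"wx": 0,"wy": 0,"wz": 0}]'

```text
time: 32.85
eef_pos: [442.8, -342.9, 209.0]
tcp_rot: [[-0.997, -0.079, -0.0], [-0.079, 0.997, 0.0], [0.0, 0.0, -1.0]]
ft_force: [-2.6, 0.7, 5.4]
width: 39.6
grip_force: 26.8
```

Contact at z 209.0, as expected. I'll release and rise.

>>> move_arm --series '[{"dx": 0,"dy": 0,"dz": -0.0005,"wx": 0,"wy": 0,"wz": 0},{"dx": 0,"dy": 0,"dz": -0.0005,"wx": 0,"wy": 0,"wz": 0},{"dx": 0,"dy": 0,"dz": -0.0005,"wx": 0,"wy": 0,"wz": 0},{"dx": 0,"dy": 0,"dz": -0.0005,"wx": 0,"wy": 0,"wz": 0},{"dx": 0,"dy": 0,"dz": -0.0005,"wx": 0,"wy": 0,"wz": 0}]' --fingers 0.95

```text
time: 33.35
eef_pos: [442.6, -342.8, 208.6]
tcp_rot: [[-0.997, -0.078, -0.0], [-0.078, 0.997, 0.0], [0.0, 0.0, -1.0]]
ft_force: [0.5, -0.6, -0.5]
width: 80.9
grip_force: 0.0
```

>>> move_arm --series '[{"dx": 0,"dy": 0,"dz": -0.01,"wx": 0,"wy": 0,"wz": 0},{"dx": 0,"dy": 0,"dz": -0.035,"wx": 0,"wy": 0,"wz": 0},{"dx": 0,"dy": 0,"dz": -0.08,"wx": 0,"wy": 0,"wz": 0},{"dx": 0,"dy": 0,"dz": -0.12,"wx": 0,"wy": 0,"wz": 0},{"dx": 0,"dy": 0,"dz": -0.16,"wx": 0,"wy": 0,"wz": 0},{"dx": 0,"dy": 0,"dz": -0.16,"wx": 0,"wy": 0,"wz": 0},{"dx": 0,"dy": 0,"dz": -0.16,"wx": 0,"wy": 0,"wz": 0},{"dx": 0,"dy": 0,"dz": -0.16,"wx": 0,"wy": 0,"wz": 0}]'

```text
time: 34.15
eef_pos: [442.3, -342.4, 367.6]
tcp_rot: [[-0.997, -0.078, -0.001], [-0.078, 0.997, 0.002], [0.001, 0.002, -1.0]]
ft_force: [0.2, 0.7, -0.3]
width: 80.9
grip_force: 0.0
```

```bash
python3 - <<'E'
from h import *
s=readout.sense(); print(s["eef_pos"],s["time"])
for n in("wrist","scene","top"):
    c=wcap()[0] if n=="wrist" else eyes.capture(n)
    for q in("clay_pig","clay_tile","card_box","blue_bird","blue_tile","grey_box","white_bird","wood_coaster","brass_bell","trinket_box"):
        print(n,q,[(np.round(r["position"]).tolist(),r["p"]) for r in eyes.landmark_of(c,q)[:2]])
E
```

```text
[ 442.29109556 -342.43282553  367.64026746] 34.15
wrist clay_pig [([441.0, -345.0, 23.0], 0.95)]
wrist clay_tile []
wrist card_box []
wrist blue_bird []
wrist blue_tile []
wrist grey_box []
wrist white_bird [([649.0, 138.0, -1.0], 0.73)]
wrist wood_coaster [([645.0, -291.0, -2.0], 0.61)]
wrist brass_bell []
wrist trinket_box [([441.0, -346.0, 24.0], 0.68)]
scene clay_pig [([440.0, -344.0, 26.0], 0.92)]
scene clay_tile [([289.0, -185.0, 4.0], 0.83), ([351.0, 64.0, -2.0], 0.82)]
scene card_box [([438.0, -344.0, -3.0], 0.94), ([209.0, -386.0, -4.0], 0.93)]
scene blue_bird [([425.0, 331.0, 26.0], 0.63)]
scene blue_tile [([428.0, 336.0, 6.0], 0.66), ([435.0, -348.0, -0.0], 0.55)]
scene grey_box [([425.0, 335.0, 6.0], 0.71), ([427.0, 336.0, -1.0], 0.61)]
scene white_bird [([647.0, 136.0, 1.0], 0.73)]
scene wood_coaster [([643.0, -287.0, 1.0], 0.61), ([441.0, -346.0, 8.0], 0.5)]
scene brass_bell [([639.0, -133.0, 2.0], 0.77)]
scene trinket_box [([485.0, 139.0, -0.0], 0.65)]
top clay_pig []
top clay_tile [([345.0, 67.0, -1.0], 0.68)]
top card_box []
top blue_bird [([424.0, 338.0, 24.0], 0.56)]
top blue_tile [([425.0, 337.0, 3.0], 0.91)]
top grey_box [([427.0, 336.0, 2.0], 0.81)]
top white_bird [([645.0, 140.0, -0.0], 0.82)]
top wood_coaster [([639.0, -286.0, 2.0], 0.74), ([426.0, 336.0, 4.0], 0.73)]
top brass_bell [([644.0, -134.0, 4.0], 0.74)]
top trinket_box [([484.0, 140.0, -0.0], 0.92)]
```

The networks put the pig's feet at about z 25 mm, centred over the clay tile. The blue set is still centred in the grey box, and the four things to leave haven't moved.

```bash
python3 -c "
from h import *
print(ticket.sign_off())"
```

```text
the job is handed in; nothing more can be done
None
```

I packed both sets and handed the job in at about 36 s: each tile lies in the middle of its box with its figure on top, and the other pieces are where they were; the pig's final placing I checked only from the network readings, having no pictures left to view.

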